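# Close a dial-bonding jig over its hidden locating pin and hold it shut

## Robot

A 6-joint arm with a two-finger parallel gripper is mounted at the origin on a cart in front of the work surface, level with it; the furniture and walls round the work are solid. World frame = base frame: x ahead of the robot, y to its left, z up, the work surface at z = 0. Lengths are in m, angles in rad, forces in N, time in s.
With the tool pointing down it reaches from about 0.225 to 0.725 m from the base axis. Payload 3.1 kg.
Tool frame: the origin (TCP) lies at the very end of the fingers, on their centre line; the grasp point (between the pads) lies 19 mm behind it (manip.grip_point_offset is the distance from the TCP to the grasp point, in m); z points along the fingers, x is the direction in which the jaws open and shut, and the axes are right-handed (so a half turn about z gives the same grasp; the last joint's range is limited). The gripper opens to 85 mm and grips with 20 to 120 N. Pads are 22 mm wide; open, the fingers measure 114 mm over their backs; the gripper's body (76 mm by 85 mm) begins 54 mm behind the grasp point. The pads swing forward as they close: fully open they stand 13 mm farther back than shut.
Start: joints at [1.166, 0.048, 0.099, 1.622, 0, 1.443], TCP at [0.143, 0.505, 0.231] pointing down, gripper open.
Joint ranges: [-2.91, 2.91], [-0.99, 1.94], [-1.21, 1.42], [-2.12, 2.29], [-1.49, 1.47], [-3.14, 3.14]. Speed limits (rad/s): [2.79, 2.79, 3.14, 3.14, 3.14, 3.14].

## Interface

Orientations are given as [roll, pitch, yaw] about the fixed x, y, z axes, in that order (R = Rz(yaw) Ry(pitch) Rx(roll)).
In Python, from cell import read_state, eyes, manip gives the robot as it stands.
- The arm moves only by the shell command python3 -m inch 'ROWS'. ROWS is JSON, a list of rows, each a list of 3 entries, a list of its own where there are three numbers: the closure, from -1 (fully open) to 1 (shut), so that 0 is half open, then the shift along the world's x, y, z in units of 0.08 m (1.0 is 0.08 m), then the turn about the world's z in units of pi rad (1.0 is pi rad). In form: [[gripper, [dx, dy, dz], twist], ...]. A call has 1 to 10 rows; each row is the pose to reach, as a shift and turn from the pose commanded when the call began, turning the shorter way round; what a row does not reach only later rows make up. A row lasts 1/12 s, in which the tool goes at most 41.7 mm and 7.16 degrees, less where a joint would pass 70% of its speed; a pose out of reach is approached as far as the arm can. A call with a number of a shift or a turn outside -1 to 1 is refused whole. A call with a gripper value outside its range is refused whole. The fingers move at their own pace and stop on an object; the grip force is fixed at half the most. Time passes only in rows, so rows that repeat a pose let the fingers close. It gives the time, the measured TCP pose, the force and the opening at its end, in the units of the state.
- read_state(): the state, without advancing time (a new reading comes with each control period).
- eyes.capture(name): name is "scene" or "side" or "wrist"; returns a dict with "pixels" (420x560x3 uint8, red, green, blue), "mtx" (3x3 intrinsics, pixels), "origin" and "orientation" of the camera in the world. Camera axes: x right, y down, z forward; pixel columns grow to the right and rows downward; lengths in m; the calibration is good to about 2 mm. The wrist camera is an equidistant fisheye: a pixel r from the principal point sees the ray r / f radians off the axis. A picture is of the moment at which its call begins. There is no depth.
- manip.job_done(): hands the job in, once; it reports no verdict.
Trained networks look in a picture, given as the dict that the camera call returned (one of the last four; its "shot" number tells which), for a name from the list of things; names that differ only in an ending like _2 or _b are one class to them, and where a whole thing is asked for, a point or a joint stands for the part that bears it (a point fixed in the world has none). Each returns a list of dicts, best first, with "score" (0 to 1); they miss things now and then, are a little off and sometimes report something else, mostly with a low value. They report only what shows in the picture. A call takes as long as a camera call. They do not tell look-alikes from the thing itself.
- eyes.recognise(picture, thing): "extent" ([left, top, width, height] in pixels, round what is visible of it).
- eyes.regions_of(picture, thing): "region" (420x560 bool, what is visible of it) and "extent" ([left, top, width, height] in pixels, round what is visible of it).
The state is a dict: "time_s": time; "q": joint angles; "qvel": joint speeds; "effort": joint torques, N m; "ee_pos": TCP position; "ee_rot": TCP orientation; "contact_force": force on the tool from outside, world axes, zero at the start; "ft_torque": the same for the moment, N m; "opening": finger opening in m.
Only numpy, scipy, OpenCV 4.12 (cv2) and the standard library are available. Lean on these libraries where they do the work, as an engineer would, in place of code of your own. Each camera call takes 0.05 s, during which the arm holds its last target.

## Task

The dial in the bonding jig has fresh cement on it. Lift the clear dust dome off the jig and stand it upright on the bench; then take the jig's cover by its black handle, lay it level between the rails with its tongue end away from the robot, slide it along the rails until it drops over the locating pin hidden beneath it, and press it fully home against the sprung dial. Finish while holding: keep gripping the handle and pressing the cover down, do not let go, and leave the other things on the bench where they are.

Things in the scene. Friction and masses are not known exactly. Their poses are not given: they have to be found in the camera images.
- jig: bonding jig, 150 (x) x 70 (y) x 36 mm high, heavy, does not move. Origin: centre of its underside, on the bench; x along its two rails, away from the robot; z up. Rail tops flat at z = 36 mm; the channel between the rails is 50 mm wide, its top inner edges chamfered by 3 mm. Each rail has an inner ledge, top at z = 21 mm: the cover is home when it lies on both ledges
- pin_zone (a point): point on the jig, at jig x = 38 mm, y = 0, z = 31 mm; axes as the jig. Steel locating pin, 8 mm thick, bevelled to 5.6 mm at its tip, top at this height. It is set anew each time: its centre is anywhere within 8 mm of this point along x (y = 0). Its place is not reported: feel for it, or see it. Dial centre (38 mm nest, top at z = 25 mm) is 44 mm nearer than the pin
- nest (a joint): how far the sprung nest with the dial is pressed down, in m: 0 free, about 0.004 with the cover home on the ledges. The spring starts to yield at about 4.5 N and takes about 10.5 N at 4 mm; let go, it lifts the cover again
- cover: jig cover, aluminium plate 47 mm wide (y), 16 mm thick, from x = -40 to 54 mm, then a 26 mm wide tongue to x = 66 mm; about 0.22 kg. Origin in its underside, below the handle's centre; x toward the tongue. Starts flat on the bench, right of the jig. Black bar handle 16 (x) by 40 (y) mm, z = 16 to 46 mm. Underside at bench z = 31 mm while riding on the pin, 25 mm dropped on the dial, 21 mm home
- cover_slot (a point): centre of the mouth of the blind slot in the cover's underside, at cover x = 44 mm, y = 0, z = 0; axes as the cover. The slot is 10.5 mm long (x), 14 mm wide (y), 12.5 mm deep and takes the pin. If the cover is laid with this point 5 to 16 mm beyond pin_zone in the jig's x and drawn back toward the robot, the pin is beneath the plate all the way until the slot meets it
- dome: clear dust dome, 62 mm across, 34 mm high, 22 g; origin: centre of its flat underside. Knob on top 8 mm across, z = 26 to 34 mm. At the start it stands across the tops of the rails, over the dial. The bench left of the jig round x = 0.42 to 0.50 m, y = 0.25 to 0.29 m (robot base frame) is free to put it down
- cement: bystander: small bottle, 27 mm across, 58 mm high, stands behind the jig; origin under its centre
- oil_cup_b: bystander: small lidded oil cup, 27 mm across, 23 mm high, near the front edge on the right; origin under its centre
- oil_cup: bystander: small lidded oil cup, 27 mm across, 23 mm high, near the front edge on the left; origin under its centre
- fine_tweezers: bystander: tweezers lying along y, 11 x 112 x 9 mm, in front of the timing machine; origin under the centre
- coil_block: bystander: small grey block-shaped tester, 34 x 52 x 17 mm, at the right behind the cover; origin under its centre
- black_pen: bystander: black pen lying along y, 12 x 145 x 9 mm, at the front edge on the left; origin under the centre
There are look-alikes about, which are no part of the job. What is shaped like the cover but red is not meant.

How it is judged:
On the way, in this order (a step that is already met when the one before it is completed fails the run):
1. the dust dome stands upright on the bench, off the jig (height (world z) of dome below 0.006 m and angle between dome's own z axis and vertical below 0.1 rad and linear speed of dome below 0.03 m/s), for 0.2 s.
2. the cover lies between the rails and has dropped over the pin, underside less than 27 mm above the jig's underside (z of cover in the frame of jig below 0.027 m and y of cover in the frame of jig between -0.003 and 0.003 m and x of cover_slot in the frame of pin_zone between -0.011 and 0.011 m and angle between the x axis of cover and the x axis of jig, either way round below 0.07 rad and angle between cover's own z axis and vertical below 0.06 rad), for 0.1 s.
At the end, for the whole second after the job is handed in: cover between the rails, level and in line (0.07 rad, 3 mm across), slot within 11 mm of pin_zone, underside under 22.5 mm above the jig's underside, nest pressed down over 2.5 mm, fingers bearing on the cover with over 3 N; the dome upright on the bench (all of step 1 and z of cover in the frame of jig below 0.0225 m and value of joint nest above 0.0025 m and y of cover in the frame of jig between -0.003 and 0.003 m and x of cover_slot in the frame of pin_zone between -0.011 and 0.011 m and angle between the x axis of cover and the x axis of jig, either way round below 0.07 rad and angle between cover's own z axis and vertical below 0.06 rad and contact force between cover and the fingers above 3 N and linear speed of cover below 0.02 m/s); the arm keeps its last pose, push and grip.
It fails at once if a bystander is moved by more than 30 mm (distance of any of cement, oil_cup_b, oil_cup, fine_tweezers, coil_block, black_pen from where it was at the start of the episode above 0.03 m).
It also fails if it takes over 54 s, if anything falls off the work surface, if the arm or the gripper's body presses on something with over 40 N, if the wrist force passes 120 N, or if a joint passes its speed limit or range.

## Working session

There is one attempt and no reset: what is moved stays moved. The work goes in short steps, Python scripts to look and compute and a shell command to move; the robot and the scene stay as the last step left them, time stands still between calls to the robot, and variables do not carry over. Pictures are saved under pics/ and viewed, and the job is handed in when it is done.

```bash
ls; mkdir -p pics; cat > h.py <<'E'
import numpy as np,cv2
from cell import read_state, eyes, manip
from scipy.spatial.transform import Rotation as R
def save(p,n,crop=None,s=1):
    im=p["pixels"][:,:,::-1]
    if crop: l,t,w,h=crop; im=im[t:t+h,l:l+w]
    if s!=1: im=cv2.resize(im,None,fx=s,fy=s,interpolation=cv2.INTER_CUBIC)
    cv2.imwrite("pics/"+n,im)
def rot(p):
    o=np.array(p["orientation"]); 
    return o if o.shape==(3,3) else (R.from_quat(o).as_matrix() if o.size==4 else R.from_euler('xyz',o).as_matrix())
def ray(p,u,v,fish=False):
    K=np.array(p["mtx"]); x=(u-K[0,2])/K[0,0]; y=(v-K[1,2])/K[1,1]
    if fish:
        r=np.hypot(x,y); d=np.array([x/r*np.sin(r),y/r*np.sin(r),np.cos(r)]) if r>1e-9 else np.array([0,0,1.])
    else: d=np.array([x,y,1.])
    return rot(p)@d
def atz(p,u,v,z,fish=False):
    d=ray(p,u,v,fish);o=np.array(p["origin"]); return o+d*(z-o[2])/d[2]
def proj(p,X,fish=False):
    K=np.array(p["mtx"]); c=rot(p).T@(np.array(X)-np.array(p["origin"]))
    if fish:
        a=np.arctan2(np.hypot(c[0],c[1]),c[2]); n=np.hypot(c[0],c[1])+1e-12
        return K[0,0]*a*c[0]/n+K[0,2],K[1,1]*a*c[1]/n+K[1,2]
    return K[0,0]*c[0]/c[2]+K[0,2],K[1,1]*c[1]/c[2]+K[1,2]
E
python3 - <<'E'
from h import *
import pickle
print(read_state())
P={}
for n in("scene","side","wrist"):
    p=eyes.capture(n); P[n]=p; save(p,n+"0.png"); print(n,p["origin"],p["orientation"],p["mtx"])
    for t in ("jig","cover","dome"):
        print(t,[(np.round(d["extent"]),round(d["score"],2)) for d in eyes.recognise(p,t)][:4])
pickle.dump(P,open("P0.pkl","wb"))
E
```

```text
pics
{'time_s': 0.0, 'q': array([ 1.16621269e+00,  4.87143112e-02,  9.75532214e-02,  1.62200173e+00,
       -1.13412823e-06,  1.44301192e+00]), 'qvel': array([ 0.00130293,  0.00034422,  0.0010446 ,  0.00065592,  0.00116675,
       -0.00046083]), 'effort': array([ 3.68251249e-04, -3.38777733e+01,  3.20017540e+01,  2.01145577e-02,
       -7.46754040e-05,  2.61837101e-06]), 'ee_pos': array([0.14322659, 0.50443304, 0.23011376]), 'ee_rot': array([-3.14129220e+00,  2.34734291e-03,  1.29399745e+00]), 'contact_force': array([ 0.95800556, -0.53604704,  0.26003277]), 'ft_torque': array([-0.00604756, -0.01683438, -0.04191199]), 'opening': 0.0852732621130166}
scene [-0.10265225 -0.34224663  0.46325073] [-2.06636717 -0.01011689 -1.04960726] [[395.53636841   0.         283.56758712]
 [  0.         395.53636841 207.3423749 ]
 [  0.           0.           1.        ]]
jig [(array([198., 201.,  67.,  50.]), 0.76)]
cover [(array([342., 248.,  30.,  41.]), 0.85), (array([290., 228.,  29.,  39.]), 0.85)]
dome [(array([224., 206.,  22.,  19.]), 0.66)]
side [ 0.63513154 -0.56793667  0.91632269] [-2.52143669 -0.01042748  0.15408553] [[414.70712766   0.         276.24343229]
 [  0.         414.70712766 209.66347546]
 [  0.           0.           1.        ]]
jig [(array([230., 178.,  60.,  27.]), 0.72)]
cover [(array([235., 234.,  42.,  24.]), 0.7), (array([216., 274.,  52.,  27.]), 0.67), (array([218., 165.,   3.,  10.]), 0.56)]
dome [(array([246., 177.,  20.,  19.]), 0.84)]
wrist [0.06601141 0.52676264 0.37349022] [2.82717911e+00 1.48637923e-03 1.29467127e+00] [[325.1922621   0.        280.8033072]
 [  0.        325.1922621 204.0656105]
 [  0.          0.          1.       ]]
jig [(array([107., 374.,  52.,  34.]), 0.76)]
cover []
dome [(array([117., 398.,  29.,  20.]), 0.64)]
```

View pics/scene0.png

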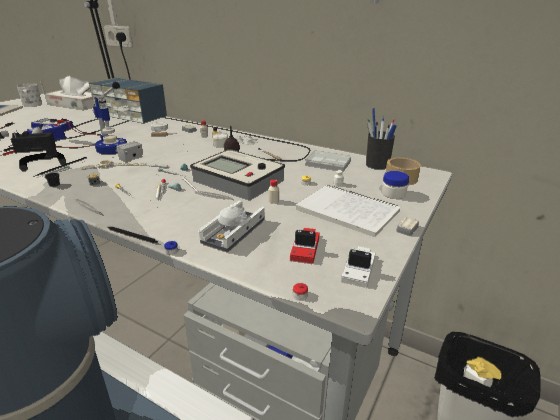

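View pics/side0.png

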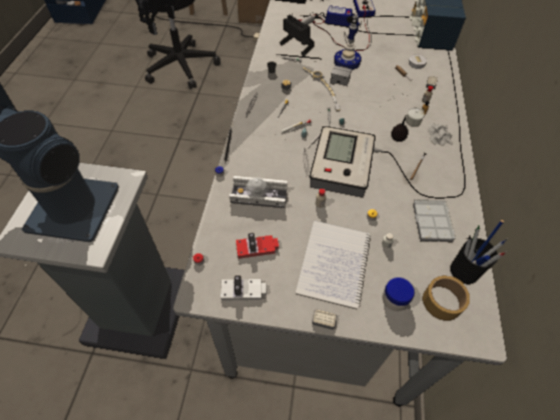

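View pics/wrist0.png

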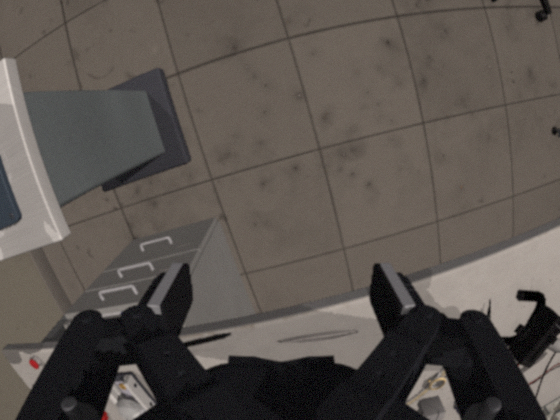

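```bash
python3 - <<'E'
from h import *
import pickle
P=pickle.load(open("P0.pkl","rb"))
save(P["scene"],"s1.png",(180,180,220,140),3.5)
save(P["side"],"d1.png",(190,150,160,160),3.5)
for n,(u,v) in dict(coverA=(357,287),coverB=(304,265)).items(): print(n,atz(P["scene"],u,v-19,0.02))
for n,(u,v) in dict(A=(256,246),B=(242,287),).items(): print(n,atz(P["side"],u,v,0.02))
print("jig",atz(P["side"],260,192,0.03),atz(P["scene"],232,226,0.03))
E
```

```text
coverA [ 0.47654094 -0.17081859  0.02      ]
coverB [ 0.49087295 -0.05371962  0.02      ]
A [ 0.51332375 -0.05230593  0.02      ]
B [ 0.5011251  -0.16674757  0.02      ]
jig [0.49468668 0.10997433 0.03      ] [0.46669178 0.10524955 0.03      ]
```

View pics/s1.png

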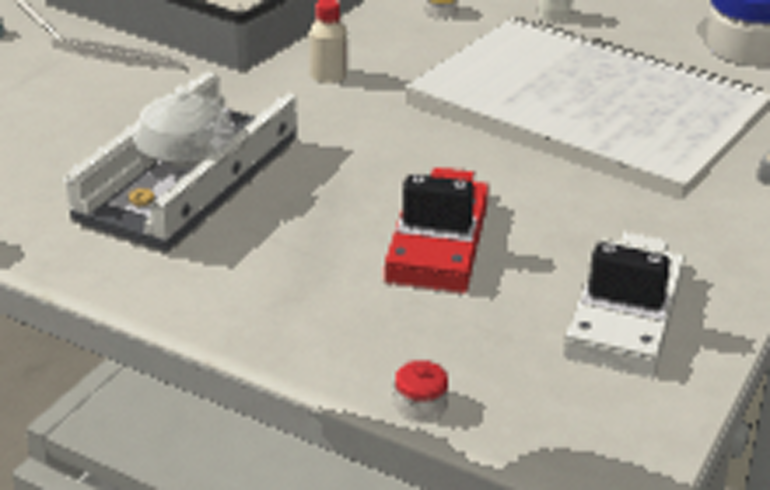

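View pics/d1.png

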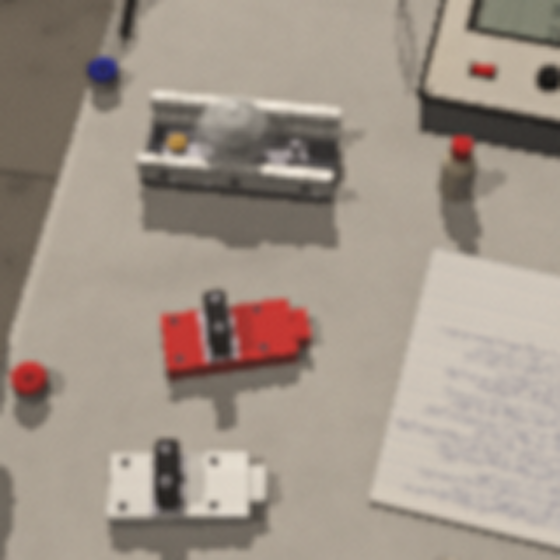

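Candidates for the cover are the red plate at side (256,245) and the aluminium/white plate at side (242,290), which is also scene (357,268). The aluminium one fits: it isn't red and it lies to the right of the jig. The enlarged crops confirm this. The dome is at side (256,186). I'll move over the jig now.

```bash
python3 -m inch '[[-1,[0.9,-1,0],-0.1],[-1,[0.9,-1,0],-0.1],[-1,[0.9,-1,0],-0.1]]'; python3 -m inch '[[-1,[0.9,-1,0],-0.1],[-1,[0.9,-1,0],-0.1],[-1,[0.9,-1,0],-0.1]]';python3 -m inch '[[-1,[0.9,-1,0],-0.11],[-1,[0.9,-1,0],-0.11],[-1,[0.9,-1,0],-0.11]]';python3 -m inch '[[-1,[0.9,-1,0],-0.1],[-1,[0.9,-1,0],-0.1],[-1,[0.9,-1,0],-0.1]]';python3 -m inch '[[-1,[0.4,-0.9,0],0],[-1,[0.4,-0.9,0],0],[-1,[0.4,-0.9,0],0],[-1,[0.4,-0.9,0],0]]'
python3 - <<'E'
from h import *
import pickle
p=eyes.capture("wrist"); save(p,"w1.png",None,1.4);pickle.dump(p,open("w1.pkl","wb"))
for t in ("jig","cover","dome"):
        print(t,[(np.round(d["extent"]),round(d["score"],2)) for d in eyes.recognise(p,t)][:4])
E
```

```text
time_s: 0.85
ee_pos: [0.2168, 0.423, 0.2313]
ee_rot: [3.14, 0.0, 0.975]
contact_force: [-0.4, 0.1, -0.7]
opening: 0.0855
time_s: 1.1
ee_pos: [0.2893, 0.3425, 0.2316]
ee_rot: [3.14, -0.001, 0.659]
contact_force: [0.8, 0.5, -1.0]
opening: 0.0851
time_s: 1.35
ee_pos: [0.3615, 0.2623, 0.2315]
ee_rot: [3.14, -0.001, 0.312]
contact_force: [0.2, -0.2, -0.4]
opening: 0.0853
time_s: 1.6
ee_pos: [0.4337, 0.1821, 0.2313]
ee_rot: [3.14, -0.002, -0.002]
contact_force: [0.2, 1.2, -0.3]
opening: 0.0851
time_s: 1.93
ee_pos: [0.464, 0.1113, 0.2311]
ee_rot: [-3.141, 0.0, 0.002]
contact_force: [-0.7, 1.0, -0.7]
opening: 0.0856
jig [(array([231., 134., 143.,  70.]), 0.71)]
cover [(array([269., 334.,  75.,  24.]), 0.98), (array([280., 263.,  83.,  56.]), 0.63), (array([210., 311.,  24.,  22.]), 0.3)]
dome [(array([270., 141.,  58.,  57.]), 0.71)]
```

View pics/w1.png

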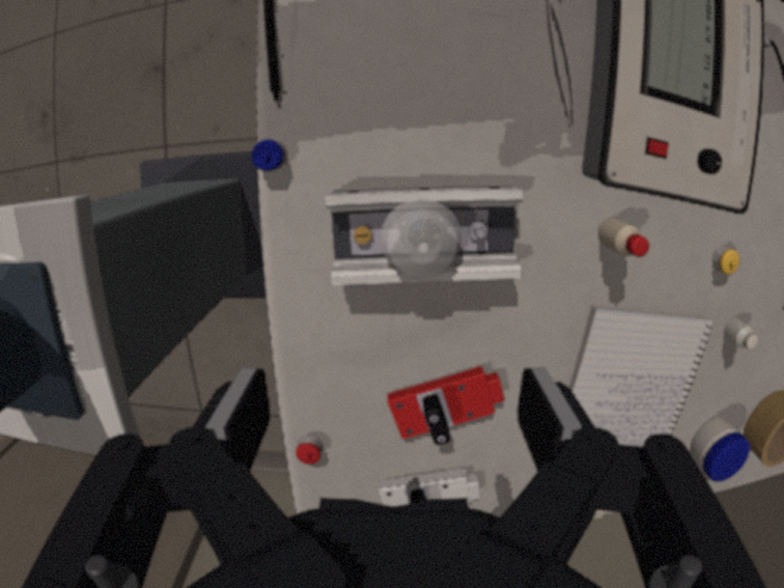

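```bash
python3 - <<'E'
from h import *
import pickle
p=pickle.load(open("w1.pkl","rb")); save(p,"w1c.png",(225,125,155,85),5)
E
```

```text
(no output)
```

View pics/w1c.png

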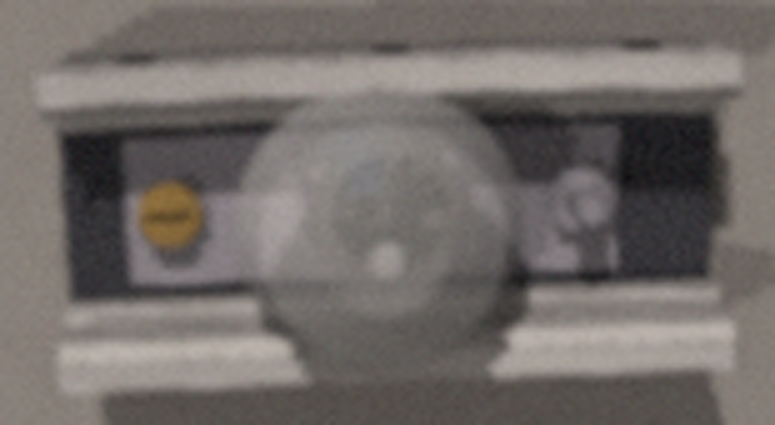

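```bash
python3 - <<'E'
from h import *
import pickle
p=pickle.load(open("w1.pkl","rb")); 
f=lambda u,v,z:np.round(atz(p,225+u/5,125+v/5,z,True),4)
print(p["origin"])
for n,u,v,z in [("UL o",40,75,.036),("UL i",40,108,.036),("UR o",742,52,.036),("UR i",742,88,.036),("LL i",58,345,.036),("LL o",60,392,.036),("LR i",733,322,.036),("LR o",733,368,.036),("pin",590,203,.031),("knob",387,262,.069)]: print(n,f(u,v,z))
W=pickle.load(open("P0.pkl","rb"))
for n in("scene","side"):
  for X in [(0.47,0.1,.069)]: print(n,proj(W[n],X))
E
```

```text
[0.46329934 0.19105243 0.37352841]
UL o [0.4126 0.1509 0.036 ]
UL i [0.4124 0.1438 0.036 ]
UR o [0.561  0.1576 0.036 ]
UR i [0.5614 0.1498 0.036 ]
LL i [0.4146 0.0919 0.036 ]
LL o [0.4146 0.0811 0.036 ]
LR i [0.563  0.0978 0.036 ]
LR o [0.5639 0.0872 0.036 ]
pin [0.5301 0.1229 0.031 ]
knob [0.4835 0.1184 0.069 ]
scene (np.float64(234.03644896464706), np.float64(209.78832504783855))
side (np.float64(249.73748595487717), np.float64(184.60255702503304))
```

```bash
python3 -m inch '[[-0.4,[0.244,0.089,-1],0],[-0.4,[0.244,0.089,-1],0],[-0.4,[0.244,0.089,-1],0]]'; python3 -m inch '[[-0.4,[0,0,-0.55],0],[-0.4,[0,0,-0.55],0],[-0.4,[0,0,-0.55],0]]'
python3 - <<'E'
from h import *
import pickle
p=eyes.capture("wrist"); save(p,"w2.png",None,1.4);pickle.dump(p,open("w2.pkl","wb"))
s=eyes.capture("side"); save(s,"d2.png",(200,130,120,100),5)
print(proj(s,[.4835,.1184,.069]), proj(p,[.4835,.1184,.069],True))
E
```

```text
time_s: 2.38
ee_pos: [0.477, 0.1212, 0.1416]
ee_rot: [3.14, 0.016, 0.009]
contact_force: [-2.8, 0.4, -2.1]
opening: 0.0598
time_s: 2.63
ee_pos: [0.4798, 0.1208, 0.1053]
ee_rot: [3.141, 0.007, 0.008]
contact_force: [1.3, 0.4, 2.1]
opening: 0.0599
(np.float64(256.0784647124808), np.float64(179.89960147212003)) (np.float64(288.9632589542319), np.float64(241.32741651947316))
```

View pics/w2.png

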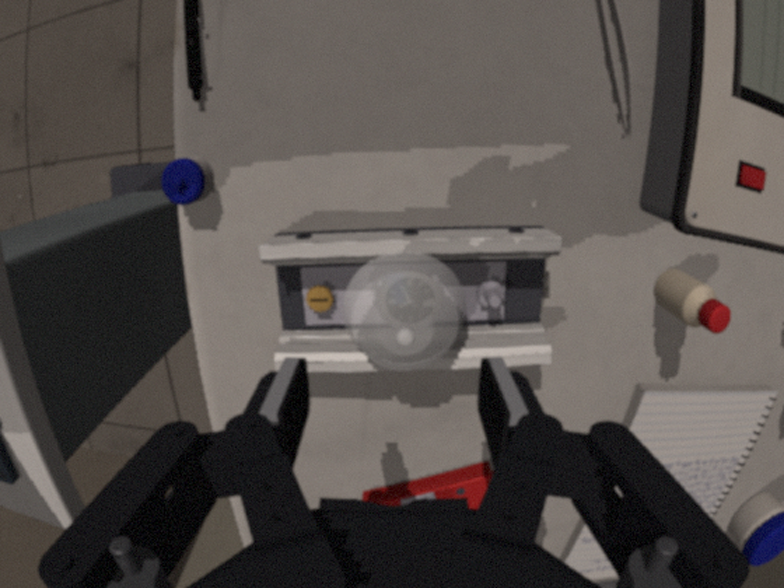

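View pics/d2.png

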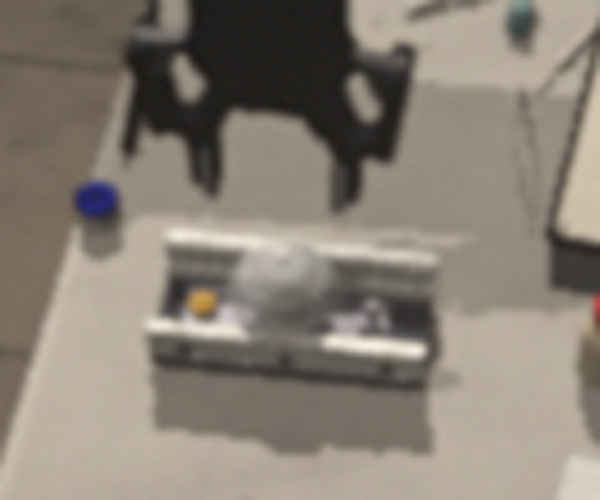

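```bash
python3 -m inch '[[-0.4,[0,0,-0.3],0],[-0.4,[0,0,-0.5],0],[0.2,[0,0,-0.5],0],[0.5,[0,0,-0.5],0],[0.5,[0,0,-0.5],0]]'
python3 - <<'E'
from h import *
import pickle
p=eyes.capture("wrist"); save(p,"w3.png",(180,170,220,160),3.5);
s=eyes.capture("side"); save(s,"d3.png",(200,130,120,100),5)
s=eyes.capture("scene"); save(s,"s3.png",(180,150,120,100),5)
print(read_state()["opening"],read_state()["ee_pos"])
E
```

```text
time_s: 3.15
ee_pos: [0.4855, 0.1205, 0.0707]
ee_rot: [-3.141, -0.005, 0.006]
contact_force: [-0.3, 0.2, 0.2]
opening: 0.0237
0.021751797291013376 [0.48473252 0.12033349 0.06965889]
```

View pics/w3.png

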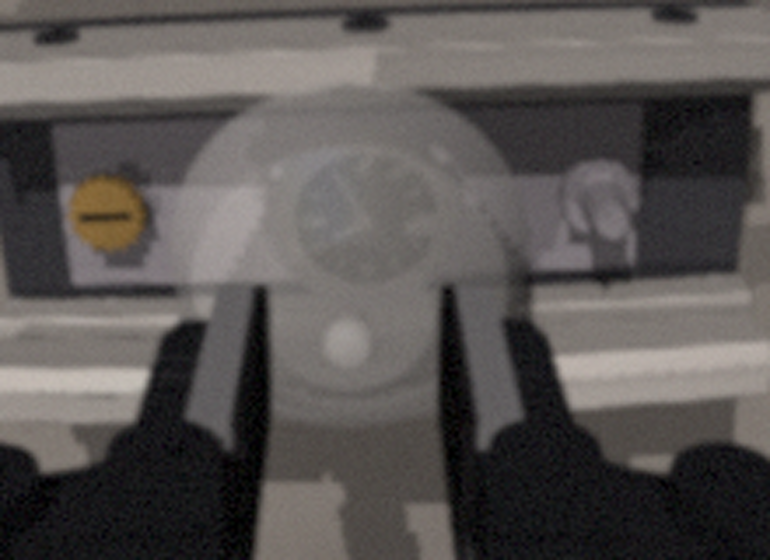

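View pics/s3.png

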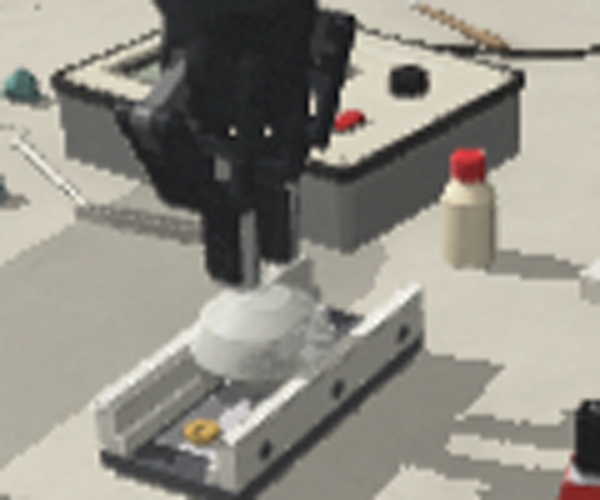

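```bash
python3 -m inch '[[0.5,[-0.01,0,-0.04],0],[0.5,[-0.01,0,-0.04],0],[1,[-0.01,0,-0.04],0],[1,[-0.01,0,-0.04],0],[1,[-0.01,0,-0.04],0],[1,[-0.01,0,-0.04],0],[1,[-0.01,0,-0.04],0]]'
python3 -m inch '[[1,[0,0,0.3],0],[1,[0,0,0.6],0],[1,[0,0,0.6],0]]'
python3 - <<'E'
from h import *
import pickle
s=eyes.capture("scene"); save(s,"s4.png",(180,150,120,100),5)
p=eyes.capture("wrist"); save(p,"w4.png",(180,140,220,160),3.5);pickle.dump(p,open("w4.pkl","wb"))
print(read_state()["opening"],read_state()["ee_pos"])
E
```

```text
time_s: 3.88
ee_pos: [0.4821, 0.1201, 0.064]
ee_rot: [3.142, 0.0, 0.006]
contact_force: [0.6, -0.1, -0.7]
opening: 0.0036
time_s: 4.13
ee_pos: [0.4853, 0.1205, 0.1171]
ee_rot: [-3.141, -0.008, 0.006]
contact_force: [1.7, 0.5, 0.7]
opening: 0.0033
0.00357081761776493 [0.48339967 0.12028427 0.11350006]
```

View pics/s4.png

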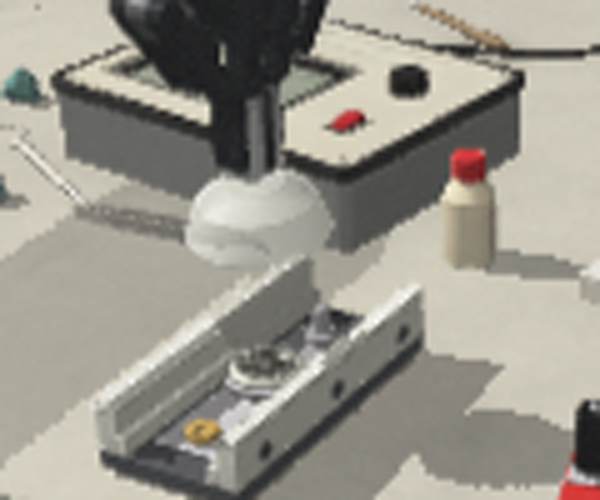

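View pics/w4.png

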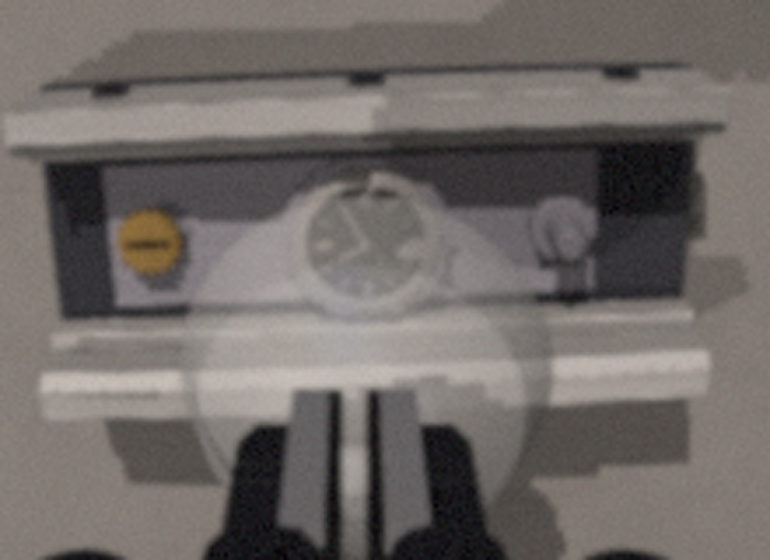

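```bash
python3 -m inch '[[1,[-0.08,0.5,0],0],[1,[-0.16,1,0],0],[1,[-0.16,1,0],0]]'; python3 -m inch '[[1,[0,0.82,0],0],[1,[0,0.82,-0.5],0],[1,[0,0.82,-0.85],0],[1,[0,0.82,-0.85],0],[1,[0,0.82,-0.95],0],[1,[0,0.82,-0.98],0],[1,[0,0.82,-1],0],[1,[0,0.82,-1],0]]'
python3 - <<'E'
from h import *
import pickle
s=eyes.capture("side"); save(s,"d5.png",(200,80,140,120),5)
p=eyes.capture("wrist"); save(p,"w5.png",None,1.4)
s=read_state();print(s["opening"],s["ee_pos"],s["contact_force"])
E
```

```text
time_s: 4.48
ee_pos: [0.4672, 0.2053, 0.1107]
ee_rot: [-3.138, 0.003, 0.012]
contact_force: [0.3, -0.9, -0.8]
opening: 0.0036
time_s: 5.15
ee_pos: [0.4706, 0.2655, 0.0335]
ee_rot: [-3.141, -0.002, 0.005]
contact_force: [0.3, -0.3, -0.0]
opening: 0.0034
0.0034106549830234204 [0.47078817 0.26568739 0.03382662] [-0.25816958  1.10034696 -0.42127062]
```

View pics/d5.png

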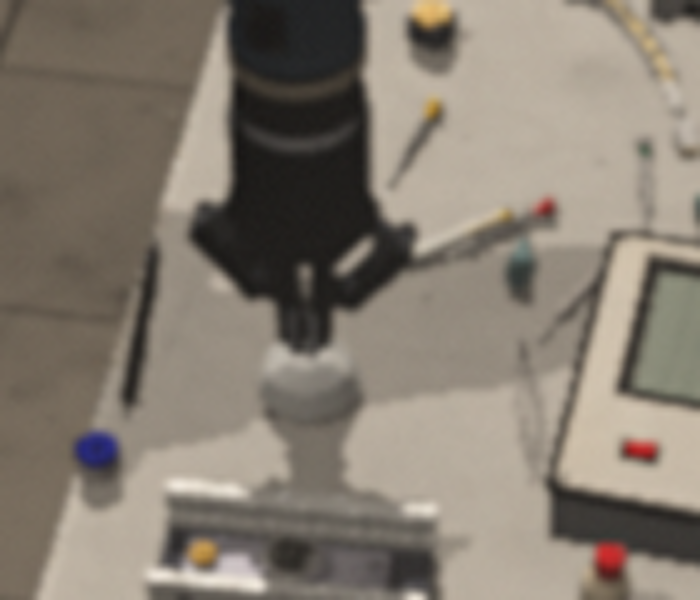

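View pics/w5.png

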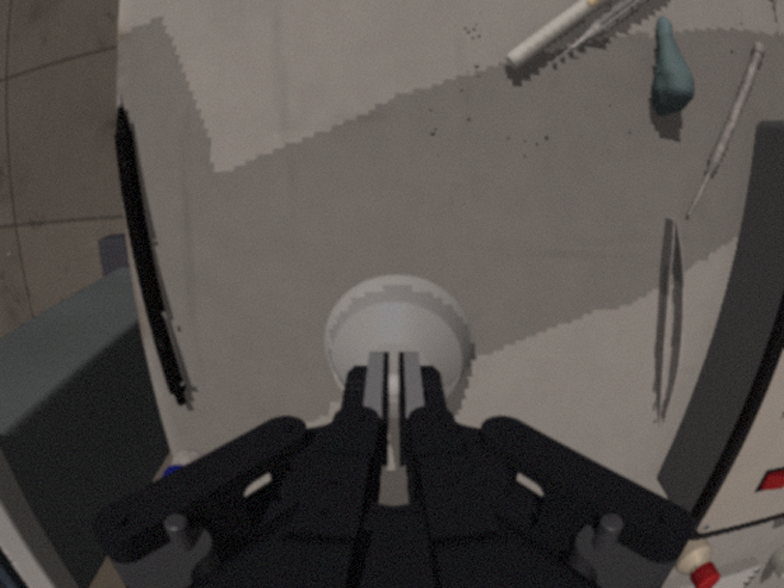

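Clear around the dome. I'll lower it until it touches.

```bash
python3 -m inch '[[1,[0,0,-0.03],0],[1,[0,0,-0.05],0],[1,[0,0,-0.06],0]]';python3 -m inch '[[1,[0,0,-0.015],0],[1,[0,0,-0.015],0],[1,[0,0,-0.015],0]]'
```

```text
time_s: 5.5
ee_pos: [0.4708, 0.2659, 0.0285]
ee_rot: [-3.141, -0.003, 0.006]
contact_force: [0.8, -0.4, 3.8]
opening: 0.0034
time_s: 5.75
ee_pos: [0.4714, 0.266, 0.0278]
ee_rot: [-3.141, -0.004, 0.006]
contact_force: [2.2, -1.5, 5.7]
opening: 0.0036
```

```bash
python3 -m inch '[[0.6,[0,0,0.01],0],[0.3,[0,0,0.01],0],[0.2,[0,0,0.01],0],[0.2,[0,0,0.03],0]]';python3 -m inch '[[0.2,[0,0,0.5],0],[0.0,[0,0,1],0],[-0.1,[0,0,1],0]]'
python3 - <<'E'
from h import *
s=eyes.capture("side"); save(s,"d6.png",(200,80,140,120),5)
p=eyes.capture("scene"); save(p,"s6.png",(140,120,140,120),5)
E
```

```text
time_s: 6.08
ee_pos: [0.4679, 0.2653, 0.0272]
ee_rot: [3.141, 0.003, 0.006]
contact_force: [0.5, -1.0, -0.3]
opening: 0.0341
time_s: 6.33
ee_pos: [0.4735, 0.2676, 0.1166]
ee_rot: [-3.137, -0.012, 0.006]
contact_force: [1.9, 1.4, 1.8]
opening: 0.047
```

View pics/d6.png

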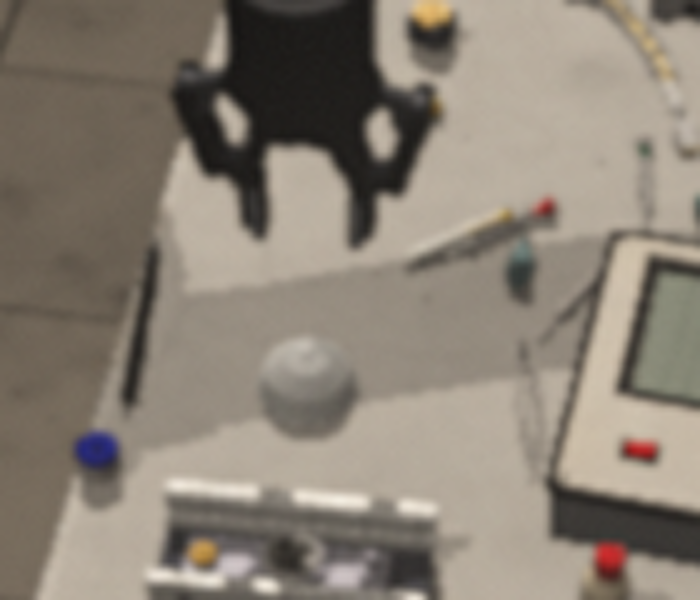

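View pics/s6.png

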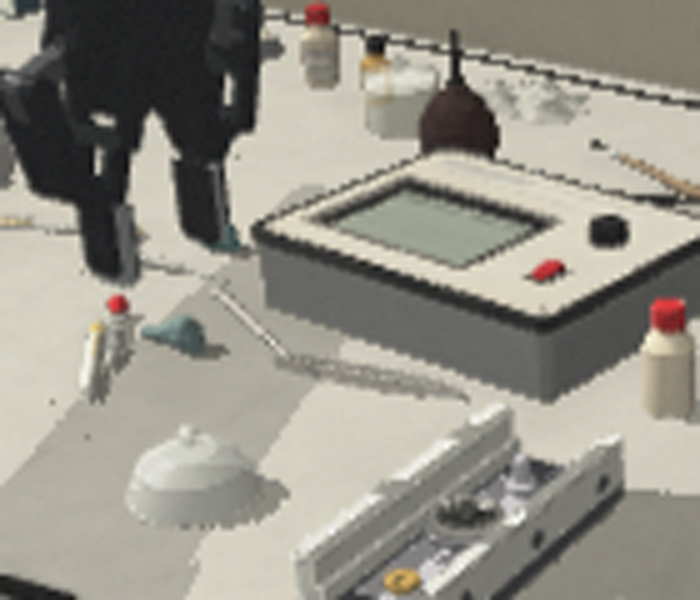

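```bash
python3 -m inch '[[-0.4,[0,-0.5,0.5],0],[-0.4,[0,-1,0.5],0],[-0.4,[0,-1,0.5],0]]';python3 -m inch '[[-0.4,[0.1,-0.5,0],0],[-0.4,[0.1,-1,0],0],[-0.4,[0.1,-1,0],0],[-0.4,[0.1,-1,0],0],[-0.4,[0.1,-1,0],0]]'
python3 - <<'E'
from h import *
import pickle
p=eyes.capture("wrist"); save(p,"w7.png",None,1.4);pickle.dump(p,open("w7.pkl","wb"));print(p["origin"],p["orientation"])
x,y,_=proj(p,[.49,.12,.03],True)+(0,)
c=(int(x)-110,int(y)-70,220,140);print(c);save(p,"w7c.png",c,3.6)
E
```

```text
time_s: 6.68
ee_pos: [0.4696, 0.1823, 0.1494]
ee_rot: [3.139, -0.001, 0.004]
contact_force: [0.7, -0.1, -0.1]
opening: 0.0598
time_s: 7.1
ee_pos: [0.4765, 0.1059, 0.147]
ee_rot: [-3.141, 0.003, 0.005]
contact_force: [-0.2, 0.4, -0.2]
opening: 0.0596
[0.4757853  0.18557449 0.28942392] [2.82551258 0.00484457 0.00573216]
(189, 111, 220, 140)
```

View pics/w7.png

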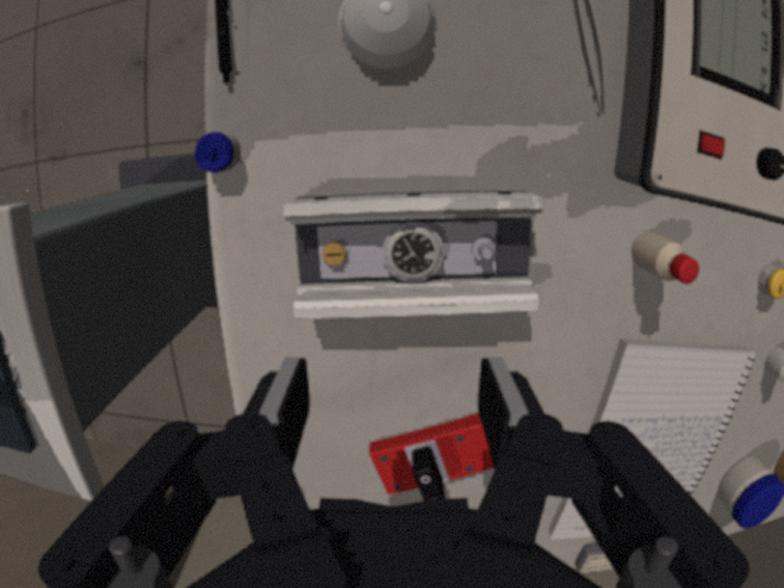

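View pics/w7c.png

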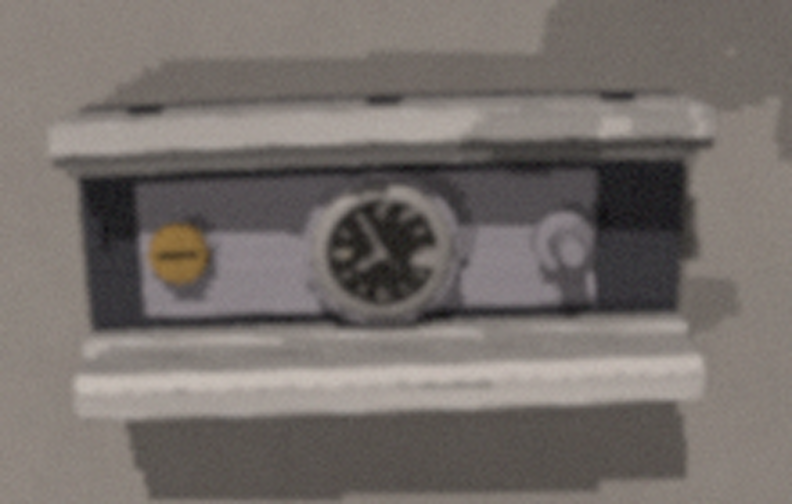

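```bash
python3 - <<'E'
from h import *
import pickle
p=pickle.load(open("w7.pkl","rb")); 
f=lambda u,v,z:np.round(atz(p,189+u/3.6,111+v/3.6,z,True),4)
A={n:f(u,v,z) for n,u,v,z in [("ULo",50,122,.036),("URo",712,99,.036),("LLo",77,413,.036),("LRo",704,396,.036),("pin",571,247,.031),("dial",380,252,.025)]}
for k in A: print(k,A[k])
c=(A["ULo"]+A["URo"]+A["LLo"]+A["LRo"])/4; print(c)
for a,b in (("ULo","URo"),("LLo","LRo")): d=A[b]-A[a]; print(np.hypot(*d[:2]),np.arctan2(d[1],d[0]))
E
```

```text
ULo [0.4126 0.1519 0.036 ]
URo [0.5601 0.1589 0.036 ]
LLo [0.415  0.0828 0.036 ]
LRo [0.5647 0.088  0.036 ]
pin [0.5302 0.1228 0.031 ]
dial [0.4864 0.1195 0.025 ]
[0.4881 0.1204 0.036 ]
0.1476660082754322 0.04742204674753366
0.14979028673448755 0.03472217818264746
```

```bash
python3 -m inch '[[-0.6,[0,-0.5,0.3],0],[-0.6,[0,-1,0.5],0],[-0.6,[0,-1,0.5],0]]';python3 -m inch '[[-0.7,[0.1,-0.5,0.2],0],[-0.7,[0.1,-1,0.2],0],[-0.7,[0.1,-1,0.2],0]]';python3 -m inch '[[-0.7,[0.1,-0.5,0],0],[-0.7,[0.1,-0.5,0],0],[-0.7,[0.1,-0.5,0],0],[-0.7,[0.1,-0.5,0],0]]'
python3 - <<'E'
from h import *
import pickle
p=eyes.capture("wrist"); save(p,"w8.png",None,1.4);pickle.dump(p,open("w8.pkl","wb"))
for t in ("cover",):
        print(t,[(np.round(d["extent"]),round(d["score"],2)) for d in eyes.recognise(p,t)][:4])
E
```

```text
time_s: 7.4
ee_pos: [0.4789, 0.0232, 0.1911]
ee_rot: [3.138, -0.004, 0.005]
contact_force: [1.3, 0.1, 0.4]
opening: 0.068
time_s: 7.65
ee_pos: [0.4866, -0.0589, 0.2049]
ee_rot: [3.138, -0.002, 0.001]
contact_force: [0.7, 0.7, -0.7]
opening: 0.0725
time_s: 7.98
ee_pos: [0.4933, -0.0928, 0.2037]
ee_rot: [-3.14, 0.002, 0.007]
contact_force: [-0.9, -0.4, -0.8]
opening: 0.0727
cover [(array([251., 100., 106.,  68.]), 0.66)]
```

View pics/w8.png

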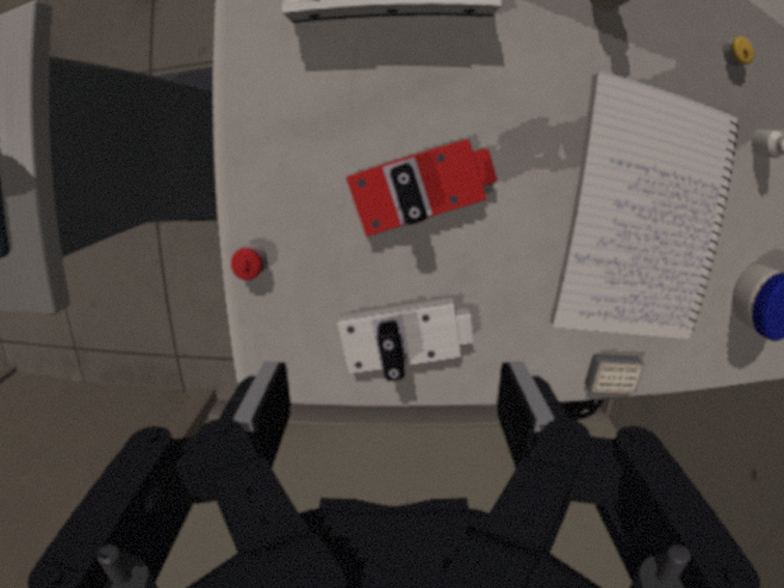

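```bash
python3 - <<'E'
from h import *
import pickle
p=pickle.load(open("w8.pkl","rb")); save(p,"w8c.png",(235,205,110,75),7)
E
```

```text
(no output)
```

View pics/w8c.png

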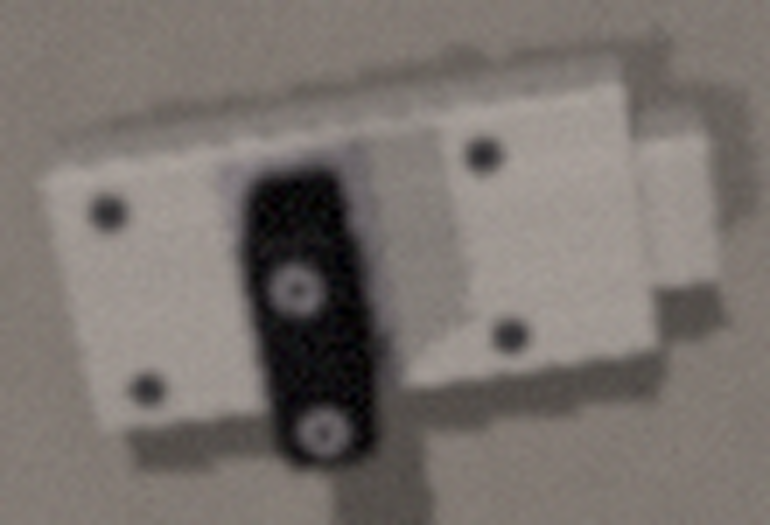

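```bash
python3 - <<'E'
from h import *
import pickle
p=pickle.load(open("w8.pkl","rb"))
f=lambda u,v,z:atz(p,235+u/7,205+v/7,z,True)
h=[f(*a,.016) for a in((108,213),(148,388),(483,155),(510,335))]
k=[f(*a,.016) for a in((42,180),(100,430),(622,88),(660,348))]
s=[f(297,290,.046),f(325,432,.046)]
an=lambda a,b:np.arctan2((b-a)[1],(b-a)[0])
print("holes yaw",an(h[0],h[2]),an(h[1],h[3]),an(h[1],h[0])-np.pi/2,an(h[3],h[2])-np.pi/2,np.mean(h,0))
print("corn yaw",an(k[0],k[2]),an(k[1],k[3]),an(k[1],k[0])-np.pi/2,an(k[3],k[2])-np.pi/2,np.linalg.norm(k[0]-k[2]),np.linalg.norm(k[1]-k[0]))
m=np.mean(k,0);y=0.1
print("center",m,"origin from plate",m-0.007*np.array([np.cos(y),np.sin(y),0]))
print("screws",s,np.mean(s,0),an(s[1],s[0])-np.pi/2)
E
```

```text
holes yaw 0.17610714017926388 0.1730755105938511 0.17911970545898281 0.17222218840339565 [ 0.49082243 -0.16837805  0.016     ]
corn yaw 0.17793169520572544 0.17160491164096597 0.1728466056055349 0.19331147123874626 0.0922683862792492 0.045630533939851885
center [ 0.49772211 -0.16680378  0.016     ] origin from plate [ 0.49075708 -0.16750261  0.016     ]
screws [array([ 0.48886088, -0.15670172,  0.046     ]), array([ 0.49314229, -0.18040133,  0.046     ])] [ 0.49100159 -0.16855152  0.046     ] 0.1787255382690871
```

```bash
python3 -m inch '[[-0.4,[-0.03,-0.5,0],0.0535],[-0.4,[-0.03,-0.94,-0.5],0.0535],[-0.4,[-0.03,-0.94,-1],0.0535],[-0.4,[-0.03,-0.94,-1],0.0535],[-0.4,[-0.03,-0.94,-1],0.0535],[-0.4,[-0.03,-0.94,-1],0.0535]]'
python3 - <<'E'
from h import *
import pickle
p=eyes.capture("wrist"); save(p,"w9.png",None,1.4);pickle.dump(p,open("w9.pkl","wb"))
print(read_state()["ee_pos"], np.array(proj(p,[.4908,-.168,.046],True))*1.4)
E
```

```text
time_s: 8.58
ee_pos: [0.4909, -0.168, 0.1247]
ee_rot: [-3.14, 0.001, 0.175]
contact_force: [0.2, 0.1, 0.5]
opening: 0.0601
[ 0.49211072 -0.16859351  0.12647386] [395.24137466 299.63199054]
```

View pics/w9.png

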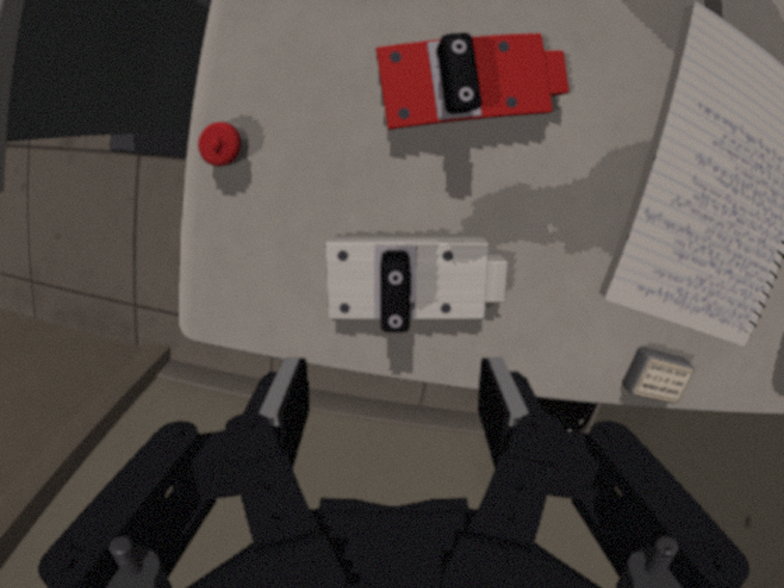

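Only the red and the white/aluminium plates are in view. The white one, with its handle at (395,300), lines up with the tool, so I'll descend and grasp.

```bash
python3 -m inch '[[-0.3,[0,0,-0.5],0],[-0.2,[0,0,-0.9],0],[-0.2,[0,0,-0.9],0],[-0.2,[0,0,-0.9],0]]';python3 -m inch '[[0,[0,0,-0.2],0],[0.2,[0,0,-0.38],0],[0.2,[0,0,-0.38],0],[0.2,[0,0,-0.38],0]]'; python3 -m inch '[[0.4,[0,0,0],0],[0.7,[0,0,0],0],[1,[0,0,0],0],[1,[0,0,0],0],[1,[0,0,0],0],[1,[0,0,0],0]]'
```

```text
time_s: 8.97
ee_pos: [0.4909, -0.1684, 0.0532]
ee_rot: [-3.141, 0.001, 0.175]
contact_force: [0.8, 0.3, 0.4]
opening: 0.0515
time_s: 9.3
ee_pos: [0.4928, -0.17, 0.025]
ee_rot: [3.139, -0.003, 0.175]
contact_force: [0.2, -0.0, -0.0]
opening: 0.0339
time_s: 9.8
ee_pos: [0.4932, -0.1704, 0.0251]
ee_rot: [3.139, -0.004, 0.174]
contact_force: [-0.1, 0.5, 7.2]
opening: 0.0147
```

```bash
python3 -m inch '[[1,[0,0,0.2],0],[1,[0,0,0.7],0],[1,[0,0,1],0],[1,[0,0,1],0],[1,[0,0,1],0],[1,[0,0,1],0]]'
python3 - <<'E'
from h import *
import pickle
p=eyes.capture("wrist"); save(p,"w10.png",(150,140,240,180),3.3);pickle.dump(p,open("w10.pkl","wb"))
s=eyes.capture("scene"); save(s,"s10.png",(300,190,140,120),5)
s=eyes.capture("side"); save(s,"d10.png",(180,190,140,120),5)
print(read_state())
E
```

```text
time_s: 10.3
ee_pos: [0.4904, -0.1692, 0.1014]
ee_rot: [-3.141, 0.001, 0.174]
contact_force: [0.5, -0.3, -2.5]
opening: 0.0148
{'time_s': 10.45, 'q': array([-4.61553969e-01,  4.57816942e-02, -1.64585223e-01,  1.36474508e+00,
       -2.71628155e-05,  9.35263408e-01]), 'qvel': array([ 2.38915139e-03,  1.20765093e-03,  4.50253880e-03, -8.63750888e-05,
        2.88066682e-04,  4.82227804e-04]), 'effort': array([-1.71282642e-03, -3.48572838e+01,  3.30377197e+01, -2.49841833e-03,
        1.34750688e-02,  6.66136611e-05]), 'ee_pos': array([ 0.48949251, -0.16875771,  0.09987514]), 'ee_rot': array([-3.13905269,  0.00348918,  0.17398344]), 'contact_force': array([-0.2536796 , -0.84010284, -2.32877832]), 'ft_torque': array([ 0.01009631, -0.01145767,  0.01184636]), 'opening': 0.01460107981792659}
```

View pics/w10.png

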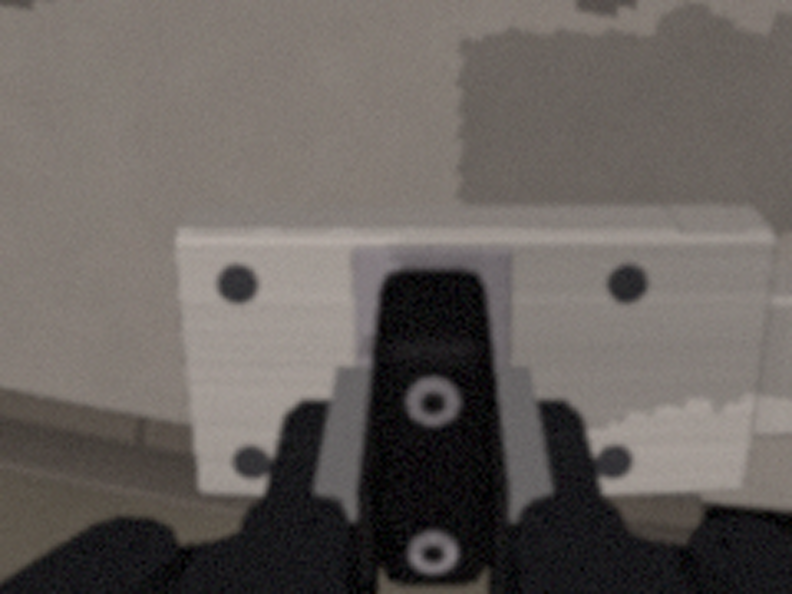

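View pics/s10.png

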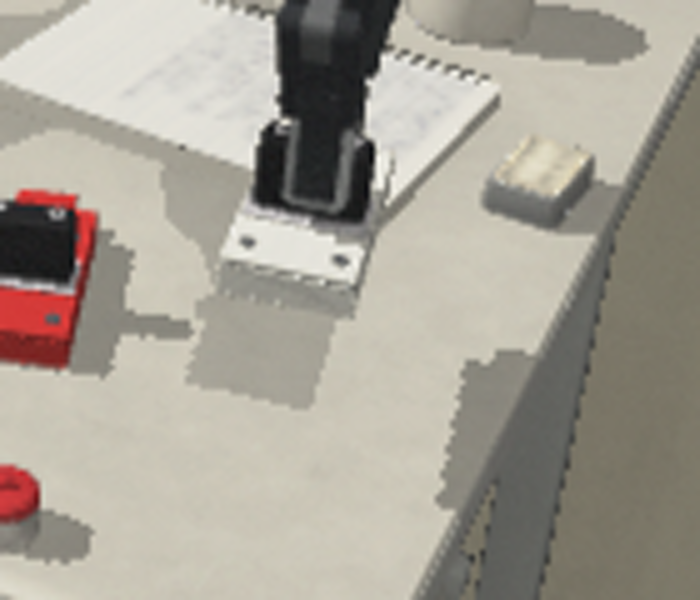

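View pics/d10.png

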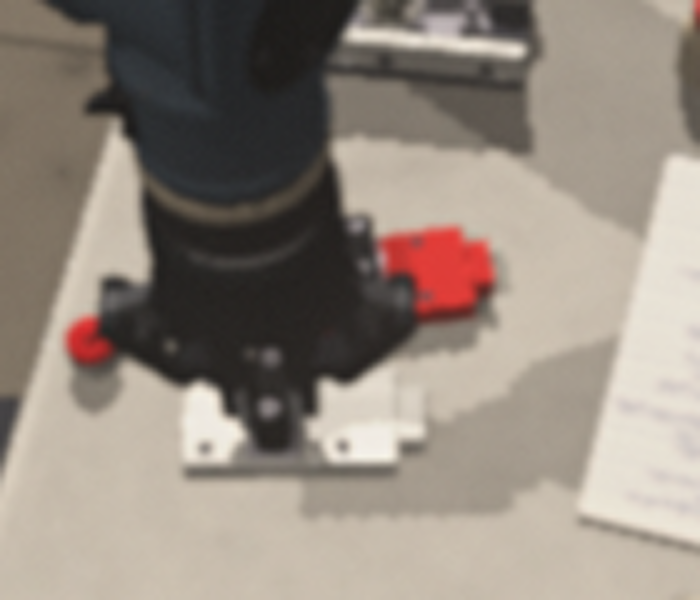

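```bash
python3 - <<'E'
from h import *
import pickle
p=pickle.load(open("w10.pkl","rb"))
tcp=np.array([.4895,-.1688,.0999]); 
print(p["origin"])
Rz=R.from_euler('z',-0.174).as_matrix()
for cz in (.074,.0755,.077,.079):
  f=lambda u,v,z:Rz@(atz(p,150+u/3.3,140+v/3.3,z,True)-tcp)
  h=[f(*a,cz+.016) for a in((238,283),(253,461),(627,283),(613,461))]
  k=[f(*a,cz+.016) for a in((178,238),(200,492),(772,240),(742,488))]
  s=[f(*a,cz+.046) for a in((433,402),(432,553))]
  print(cz,"holes c",np.mean(h,0)[:2],(h[2]-h[0])[0],(h[0]-h[1])[1],"plate c",np.mean(k,0)[:2],np.linalg.norm(k[0]-k[2]),np.linalg.norm(k[1]-k[0]),"scr",np.mean(s,0)[:2],np.linalg.norm(s[0]-s[1]))
E
```

```text
[ 0.47611471 -0.09073058  0.24376789]
0.074 holes c [5.62910369e-05 1.03756598e-03] 0.06071640190095692 0.03240745423158124 plate c [0.00696989 0.00136747] 0.09286021329682595 0.04650177470949315 scr [0.00010029 0.00044056] 0.02446098647030226
0.0755 holes c [5.89850777e-05 1.80011456e-03] 0.06012411569191839 0.03209132073864586 plate c [0.00690514 0.0021268 ] 0.09195436542076409 0.04604815165223123 scr [0.0001031  0.00139518] 0.024164532530604643
0.077 holes c [6.16791185e-05 2.56266315e-03] 0.05953182948287974 0.031775187245710525 plate c [0.00684039 0.00288613] 0.09104851754470232 0.04559452859496934 scr [0.00010592 0.00234979] 0.023868078590907036
0.079 holes c [6.52711728e-05 3.57939460e-03] 0.05874211453749485 0.03135367592179672 plate c [0.00675406 0.00389857] 0.08984072037662 0.04498969785195347 scr [0.00010967 0.00362262] 0.02347280667131022
```

```bash
python3 -m inch '[[1,[0,0.3,0.3],0],[1,[0.02,0.7,0.3],0],[1,[0.02,1,0.3],-0.02],[1,[0.02,1,0.3],-0.02]]';python3 -m inch '[[1,[0.02,0.5,0],0],[1,[0.02,1,0],-0.02],[1,[0.02,1,0],-0.022]]';python3 -m inch '[[1,[0.02,0.5,0],0],[1,[0.02,1,0],0],[1,[0.02,1,0],0]]';python3 -m inch '[[1,[0.01,0.3,0],0],[1,[0.01,0.58,0],0],[1,[0.01,0.58,-0.2],0],[1,[0.01,0.58,-0.4],0],[1,[0.01,0.58,-0.4],0],[1,[0.01,0.58,-0.4],0]]'
python3 - <<'E'
from h import *
import pickle
p=eyes.capture("wrist"); save(p,"w11.png",(120,100,280,210),2.8);pickle.dump(p,open("w11.pkl","wb"))
s=eyes.capture("scene"); save(s,"s11.png",(180,150,120,100),5)
s=read_state();print(s["ee_pos"],s["ee_rot"])
E
```

```text
time_s: 10.78
ee_pos: [0.4915, -0.0853, 0.125]
ee_rot: [-3.138, 0.002, 0.114]
contact_force: [-0.2, -0.1, -2.7]
opening: 0.0146
time_s: 11.03
ee_pos: [0.4926, -0.0035, 0.1245]
ee_rot: [-3.136, 0.003, 0.047]
contact_force: [-0.1, 1.2, -1.8]
opening: 0.0149
time_s: 11.28
ee_pos: [0.4944, 0.0764, 0.1246]
ee_rot: [-3.137, 0.003, 0.05]
contact_force: [-0.7, -0.8, -1.7]
opening: 0.0149
time_s: 11.78
ee_pos: [0.4947, 0.1164, 0.0919]
ee_rot: [3.141, 0.005, 0.042]
contact_force: [0.6, -0.6, -1.8]
opening: 0.0147
[0.49662383 0.11641249 0.09420004] [3.14146609e+00 3.90589619e-04 4.17220345e-02]
```

View pics/w11.png

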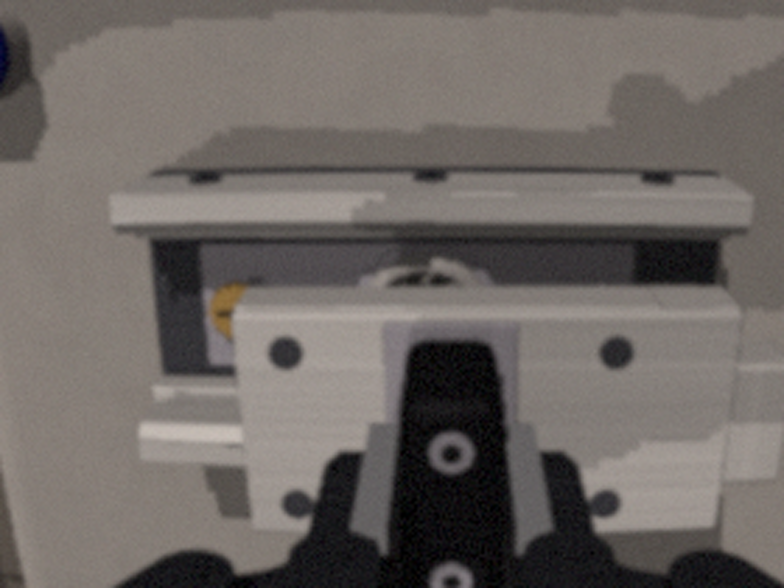

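View pics/s11.png

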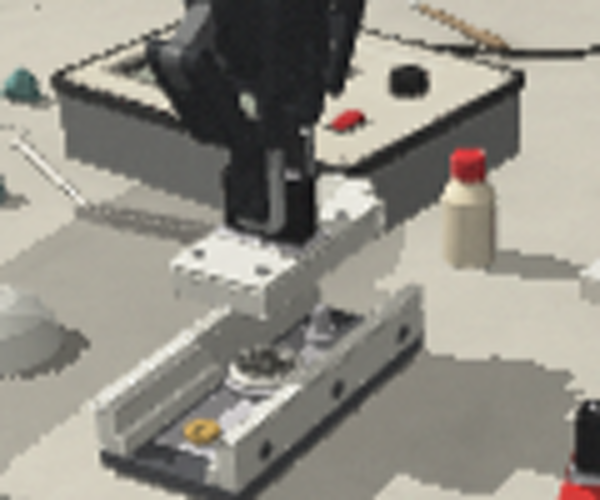

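```bash
python3 - <<'E'
from h import *
import pickle
p=pickle.load(open("w11.pkl","rb"))
f=lambda u,v,z:atz(p,120+u/2.8,100+v/2.8,z,True)
y=.042;Rz=R.from_euler('z',-y).as_matrix()
a=[f(*q,.036) for q in ((112,194),(752,192),(140,457))]
print([Rz@(q-a[0]) for q in a])
tcp=np.array(read_state()["ee_pos"])
c=(a[0]+a[1])/2+Rz.T@[0,-.035,0]; print("jig c",c,"rel tcp in jig",Rz@(tcp-c))
for cz in (.067,.068):
  k=[f(*q,cz+.016) for q in((237,305),(740,307),(252,527),(717,525))]
  m=np.mean(k,0)-Rz.T@[.007,0,0]
  print(cz,m,"cover in jig",Rz@(m-c), np.linalg.norm(k[0]-k[1]),np.linalg.norm(k[0]-k[2]))
print(Rz@(f(425,285,.025)-c))
E
```

```text
[array([0., 0., 0.]), array([0.14823975, 0.00063216, 0.        ]), array([-0.00109948, -0.06892509,  0.        ])]
jig c [0.48834614 0.1198597  0.036     ] rel tcp in jig [ 0.00812565 -0.00379173  0.05820004]
0.067 [0.49365134 0.12041848 0.083     ] cover in jig [0.00532398 0.00033553 0.047     ] 0.09084343385736765 0.04699513960560505
0.068 [0.49358984 0.12091759 0.084     ] cover in jig [0.00528349 0.00083679 0.048     ] 0.09024263988228297 0.04668433677116308
[-0.00134062  0.0090335  -0.011     ]
```

```bash
python3 -m inch '[[1,[0.02,0.015,-0.2],0],[1,[0.02,0.015,-0.3],0],[1,[0.02,0.015,-0.3],0],[1,[0.02,0.015,-0.3],0],[1,[0.02,0.015,-0.3],0]]'
python3 - <<'E'
from h import *
import pickle
p=eyes.capture("wrist"); save(p,"w12.png",(120,100,280,210),2.8);pickle.dump(p,open("w12.pkl","wb"))
s=eyes.capture("scene"); save(s,"s12.png",(190,170,90,80),8)
d=eyes.capture("side"); save(d,"d12.png",(220,150,80,70),8)
pickle.dump((s,d),open("sd12.pkl","wb"))
s=read_state();print(s["ee_pos"],s["ee_rot"],s["contact_force"])
E
```

```text
time_s: 12.3
ee_pos: [0.4985, 0.118, 0.0708]
ee_rot: [-3.142, -0.001, 0.042]
contact_force: [-0.3, 0.8, -2.1]
opening: 0.0146
[0.49878864 0.11813832 0.07099887] [-3.14151064e+00 -1.46796545e-03  4.20842973e-02] [ 0.41167806  0.54874664 -2.35842567]
```

View pics/w12.png

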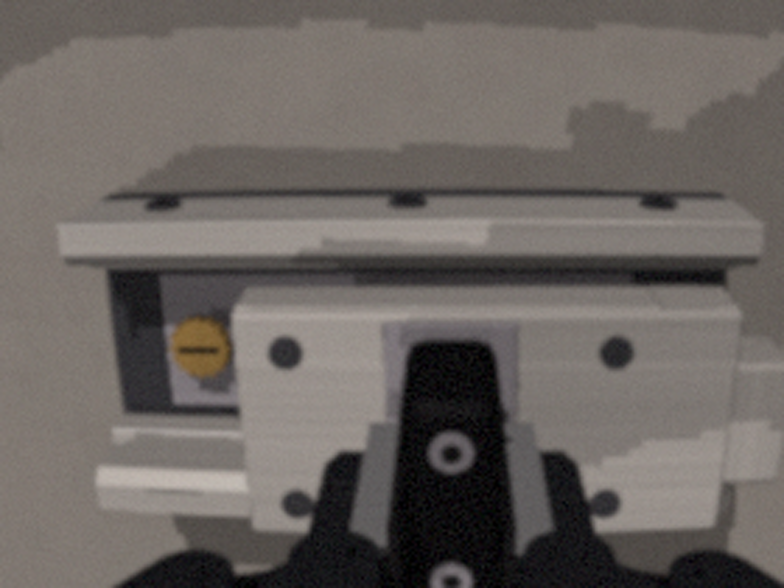

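View pics/s12.png

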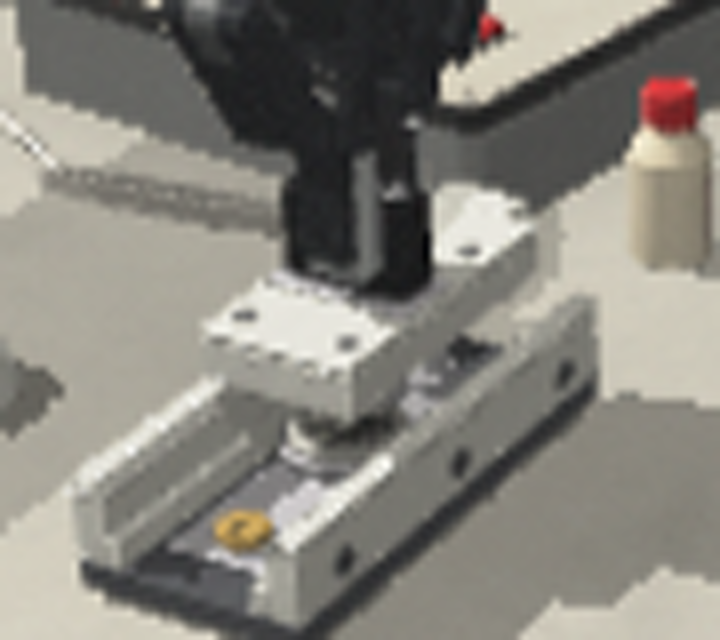

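View pics/d12.png

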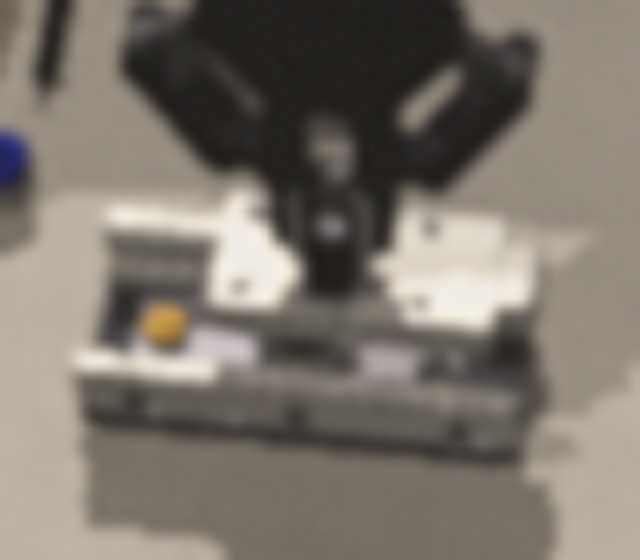

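```bash
python3 - <<'E'
from h import *
import pickle
p=pickle.load(open("w12.pkl","rb"))
f=lambda u,v,z:atz(p,120+u/2.8,100+v/2.8,z,True)
y=.042;Rz=R.from_euler('z',-y).as_matrix()
a=[f(*q,.036) for q in ((60,225),(762,222),(98,506))]
print([Rz@(q-a[0]) for q in a])
c=(a[0]+a[1])/2; c=c+Rz.T@[0,-.035,0]; print("jig c",c)
for cz in (.041,.043,.045):
  k=[f(*q,cz+.016) for q in((237,308),(742,308),(252,528),(717,525))]
  b=[f(*q,cz) for q in ((250,288),(728,288))]
  m=np.mean(k,0)-Rz.T@[.007,0,0]
  print(cz,"cover in jig",Rz@(m-c), np.linalg.norm(k[0]-k[1]),np.linalg.norm(k[0]-k[2]),"top edge y",(Rz@(k[0]-c))[1],(Rz@(k[1]-c))[1],"bot edge y",[ (Rz@(q-c))[1] for q in b])
# external: project predicted cover in scene/side
s,d=pickle.load(open("sd12.pkl","rb"))
for yy in (-.003,0,.003):
  o=np.array([.4882,.1198,0])+Rz.T@[.0075,yy,.045]
  C=lambda x,y,z:o+Rz.T@[x,y,z]
  print(yy,[np.round((np.array(proj(s,C(*q)))-[190,170])*8) for q in ((-.04,.0235,.016),(-.04,-.0235,.016),(-.04,-.0235,0),(.054,-.0235,.016))],[np.round((np.array(proj(d,C(*q)))-[220,150])*8) for q in ((-.04,.0235,.016),(-.04,-.0235,.016),(-.04,-.0235,0),(.054,-.0235,.016))])
J=lambda x,y,z:np.array([.4882,.1198,0])+Rz.T@[x,y,z]
for cam,off in((s,[190,170]),(d,[220,150])): print([np.round((np.array(proj(cam,J(*q)))-off)*8) for q in ((-.075,-.035,.036),(-.075,.035,.036),(.075,-.035,.036),(.075,.035,.036))])
E
```

```text
[array([0., 0., 0.]), array([0.1481164 , 0.00042616, 0.        ]), array([-0.00125323, -0.06911926,  0.        ])]
jig c [0.48825292 0.11933422 0.036     ]
0.041 cover in jig [ 0.00979678 -0.00042075  0.021     ] 0.09430328244811172 0.048081799514659 top edge y 0.023571289902738445 0.02361009531151329 bot edge y [np.float64(0.02228106541412863), np.float64(0.02238514647204661)]
0.043 cover in jig [0.00970225 0.00058402 0.023     ] 0.09309529053831457 0.0474658885589173 top edge y 0.02426873101246105 0.024307039337585778 bot edge y [np.float64(0.0229286692278835), np.float64(0.02303154097118598)]
0.045 cover in jig [0.00960771 0.00158879 0.025     ] 0.0918872986285174 0.046849977603175566 top edge y 0.02496617212218363 0.025003983363658264 bot edge y [np.float64(0.023576273041638365), np.float64(0.023677935470325373)]
-0.003 [array([198., 332.]), array([349., 375.]), array([352., 429.]), array([538., 227.])] [array([217., 197.]), array([195., 306.]), array([197., 336.]), array([479., 333.])]
0 [array([189., 330.]), array([339., 372.]), array([342., 426.]), array([529., 225.])] [array([218., 191.]), array([196., 299.]), array([199., 329.]), array([480., 326.])]
0.003 [array([180., 327.]), array([329., 369.]), array([333., 423.]), array([519., 223.])] [array([219., 184.]), array([198., 292.]), array([200., 322.]), array([481., 319.])]
[array([286., 546.]), array([ 60., 475.]), array([590., 293.]), array([383., 239.])]
[array([ 69., 360.]), array([105., 201.]), array([516., 403.]), array([536., 241.])]
```

```bash
python3 -m inch '[[1,[-0.025,0,-0.05],0],[1,[-0.025,0,-0.08],0],[1,[-0.025,0,-0.1],0],[1,[-0.025,0,-0.1],0]]';python3 -m inch '[[1,[0,0,-0.02],0],[1,[0,0,-0.03],0],[1,[0,0,-0.03],0]]';python3 -m inch '[[1,[0,0,-0.015],0],[1,[0,0,-0.03],0],[1,[0,0,-0.03],0]]'
python3 - <<'E'
from h import *
import pickle
p=eyes.capture("wrist"); save(p,"w13.png",(120,100,280,210),2.8);pickle.dump(p,open("w13.pkl","wb"))
s=eyes.capture("scene"); save(s,"s13.png",(190,170,90,80),8)
s=read_state();print(s["ee_pos"],s["ee_rot"],s["contact_force"],s["ft_torque"])
E
```

```text
time_s: 12.78
ee_pos: [0.4956, 0.1181, 0.0614]
ee_rot: [3.142, 0.001, 0.042]
contact_force: [-0.2, -0.8, -1.5]
opening: 0.0144
time_s: 13.03
ee_pos: [0.496, 0.1181, 0.0594]
ee_rot: [3.142, 0.0, 0.042]
contact_force: [0.1, -0.7, -1.7]
opening: 0.0147
time_s: 13.28
ee_pos: [0.496, 0.1181, 0.057]
ee_rot: [3.142, 0.0, 0.042]
contact_force: [0.4, 0.3, -2.1]
opening: 0.0148
[0.49612201 0.1181205  0.05721296] [3.14157339e+00 2.19193753e-04 4.20777569e-02] [-0.90358499 -0.17975438 -2.89503664] [-4.06775094e-03  3.43449538e-02 -1.32524615e-05]
```

View pics/w13.png

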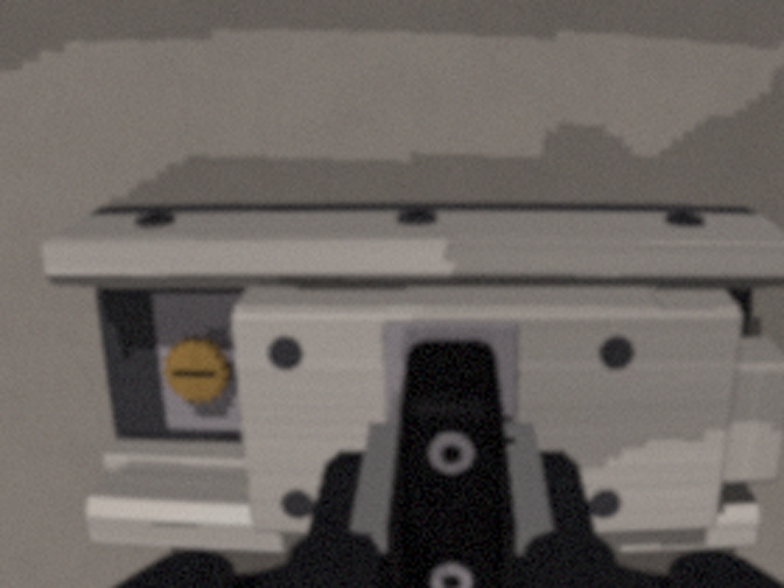

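View pics/s13.png

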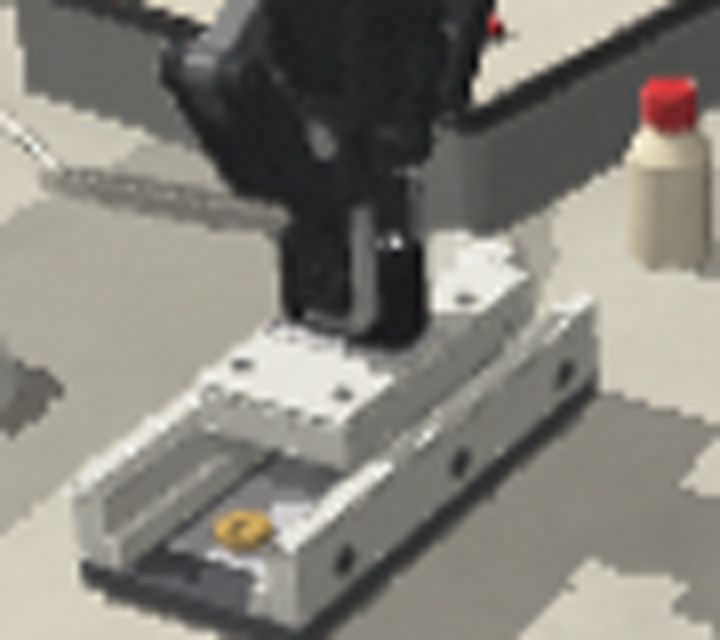

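```bash
python3 - <<'E'
from h import *
import pickle
p=pickle.load(open("w13.pkl","rb"))
f=lambda u,v,z:atz(p,120+u/2.8,100+v/2.8,z,True)
y=.042;Rz=R.from_euler('z',-y).as_matrix()
a=[f(*q,.036) for q in ((45,242),(89,539),(757,539))]
print([Rz@(q-a[0]) for q in a])
c=(a[0]+a[1])/2; 
for cz in (.029,.031,.033):
  k=[f(*q,cz+.016) for q in((237,308),(742,308),(252,528),(717,525))]
  b=[f(*q,cz) for q in ((250,288),(728,288))]
  print(cz,"cover y ", (Rz@(np.mean(k,0)-c))[1],"x",(Rz@(np.mean(k,0)-c))[0]-.007-.075, np.linalg.norm(k[0]-k[1]),np.linalg.norm(k[0]-k[2]),"bot edge y",[ (Rz@(q-c))[1] for q in b])
E
```

```text
[array([0., 0., 0.]), array([-1.32647077e-03, -6.95263452e-02,  2.77555756e-17]), array([ 1.48990827e-01, -6.81149830e-02,  2.77555756e-17])]
0.029 cover y  0.0005355821514733808 x 0.00681951938722733 0.0932442529312222 0.04756244577135874 bot edge y [np.float64(0.02289868973025626), np.float64(0.023056545494113248)]
0.031 cover y  0.0015403830641791726 x 0.006727194773354497 0.09203637110149789 0.04694632400279406 bot edge y [np.float64(0.023546650703334466), np.float64(0.023702653623954333)]
0.033 cover y  0.002545183976884969 x 0.006634870159481568 0.09082848927177349 0.046330202234229415 bot edge y [np.float64(0.02419461167641267), np.float64(0.024348761753795422)]
```

```bash
python3 -m inch '[[1,[0,0,-0.02],0],[1,[0,0,-0.02],0],[1,[0,0,-0.02],0]]';python3 -m inch '[[1,[0,0,-0.02],0],[1,[0,0,-0.02],0],[1,[0,0,-0.02],0]]'
```

```text
time_s: 13.63
ee_pos: [0.4965, 0.1182, 0.056]
ee_rot: [-3.142, -0.001, 0.042]
contact_force: [-0.9, 0.6, -1.0]
opening: 0.0145
time_s: 13.88
ee_pos: [0.4966, 0.1182, 0.0558]
ee_rot: [-3.142, -0.001, 0.042]
contact_force: [-3.2, 0.2, 5.7]
opening: 0.0149
```

```bash
python3 -m inch '[[1,[-0.02,0,0.005],0],[1,[-0.04,-0.002,0.005],0],[1,[-0.05,-0.002,0.005],0],[1,[-0.05,-0.002,0.005],0]]'; python3 -m inch '[[1,[-0.01,0,0],0],[1,[-0.02,-0.001,0],0],[1,[-0.02,-0.001,0],0]]'
```

```text
time_s: 14.22
ee_pos: [0.4937, 0.1181, 0.0557]
ee_rot: [-3.141, -0.004, 0.042]
contact_force: [2.1, 0.3, 3.4]
opening: 0.0145
time_s: 14.47
ee_pos: [0.4914, 0.118, 0.0552]
ee_rot: [-3.141, -0.002, 0.042]
contact_force: [3.4, -0.2, 4.0]
opening: 0.0143
```

```bash
python3 -m inch '[[1,[-0.008,0,0],0],[1,[-0.015,-0.001,0],0],[1,[-0.015,-0.001,0],0]]'; python3 -m inch '[[1,[-0.008,0,0],0],[1,[-0.015,0,0],0],[1,[-0.015,0,0],0]]'; python3 -m inch '[[1,[-0.008,0,0],0],[1,[-0.015,0,0],0],[1,[-0.015,0,0],0]]'
```

```text
time_s: 14.72
ee_pos: [0.4867, 0.1176, 0.0524]
ee_rot: [3.141, 0.006, 0.042]
contact_force: [0.8, 0.6, -1.7]
opening: 0.0145
time_s: 14.97
ee_pos: [0.4868, 0.1177, 0.0533]
ee_rot: [3.141, 0.003, 0.042]
contact_force: [-0.4, 0.1, -2.0]
opening: 0.0149
time_s: 15.22
ee_pos: [0.4865, 0.1178, 0.0543]
ee_rot: [3.142, 0.001, 0.042]
contact_force: [0.8, -0.4, -1.9]
opening: 0.0145
```

```bash
python3 -m inch '[[1,[0,0,-0.02],0],[1,[0,0,-0.04],0],[1,[0,0,-0.04],0],[1,[0,0,-0.04],0]]'; python3 -m inch '[[1,[0,0,-0.01],0],[1,[0,0,-0.02],0],[1,[0,0,-0.02],0],[1,[0,0,-0.02],0]]'
python3 - <<'E'
from h import *
import pickle
p=eyes.capture("wrist"); save(p,"w14.png",(120,100,280,210),2.8);pickle.dump(p,open("w14.pkl","wb"))
s=eyes.capture("scene"); save(s,"s14.png",(190,170,90,80),8)
s=read_state();print(s["ee_pos"],s["ee_rot"],s["contact_force"],s["ft_torque"])
E
```

```text
time_s: 15.55
ee_pos: [0.4868, 0.1178, 0.0511]
ee_rot: [-3.142, 0.0, 0.042]
contact_force: [0.8, 0.3, -0.6]
opening: 0.0153
time_s: 15.88
ee_pos: [0.4872, 0.1178, 0.0501]
ee_rot: [3.142, -0.0, 0.042]
contact_force: [0.2, 1.0, 1.6]
opening: 0.0146
[0.48717264 0.11783727 0.05010908] [-3.14156319e+00 -4.55543518e-04  4.21265489e-02] [-1.38142237  0.42317904  1.75279537] [-0.02284449  0.20216763  0.01805492]
```

View pics/w14.png

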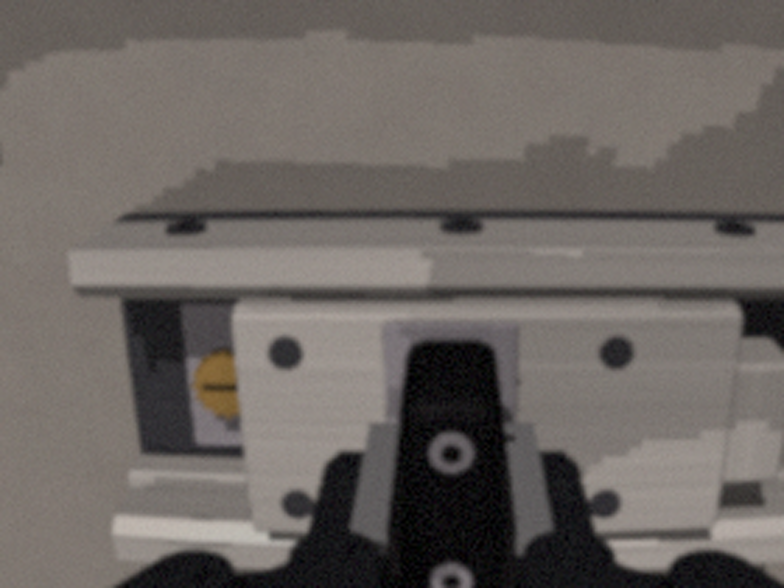

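View pics/s14.png

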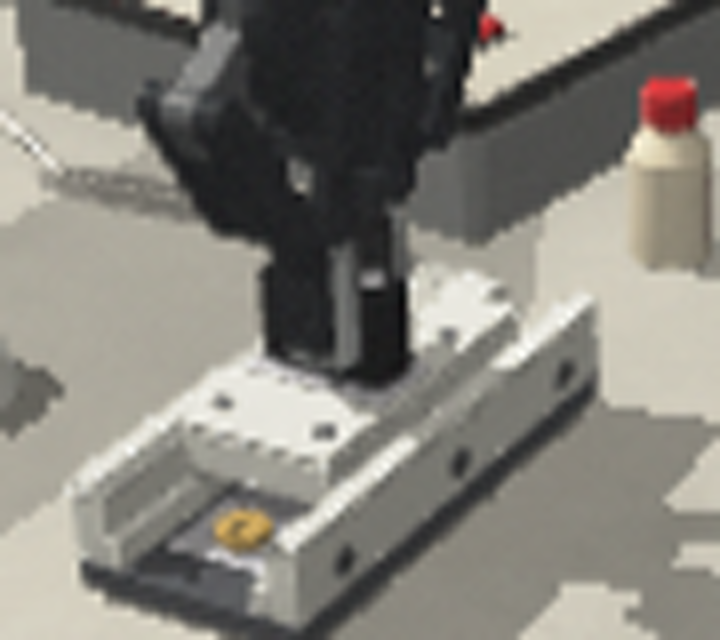

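```bash
python3 -m inch '[[1,[0,0,-0.02],0],[1,[0,0,-0.04],0],[1,[0,0,-0.05],0],[1,[0,0,-0.05],0]]'; python3 -m inch '[[1,[0,0,-0.02],0],[1,[0,0,-0.04],0],[1,[0,0,-0.04],0],[1,[0,0,-0.04],0]]'
```

```text
time_s: 16.32
ee_pos: [0.4873, 0.1179, 0.0467]
ee_rot: [-3.142, -0.001, 0.042]
contact_force: [-3.1, -1.0, 7.3]
opening: 0.0144
time_s: 16.65
ee_pos: [0.4873, 0.1179, 0.046]
ee_rot: [3.142, -0.001, 0.042]
contact_force: [-8.7, -0.9, 17.7]
opening: 0.0151
```

```bash
python3 -m inch '[[1,[-0.006,0,-0.005],0],[1,[-0.012,0,-0.01],0],[1,[-0.012,0,-0.01],0],[1,[-0.012,0,-0.01],0]]'
python3 - <<'E'
from h import *
import pickle
p=eyes.capture("wrist"); save(p,"w15.png",(120,100,280,210),2.8);pickle.dump(p,open("w15.pkl","wb"))
s=eyes.capture("scene"); save(s,"s15.png",(190,170,90,80),8)
s=eyes.capture("side"); save(s,"d15.png",(200,100,120,100),6)
s=read_state();print(s["ee_pos"],s["ee_rot"],s["contact_force"],s["ft_torque"])
f=lambda u,v,z:atz(p,120+u/2.8,100+v/2.8,z,True)
E
```

```text
time_s: 16.98
ee_pos: [0.4873, 0.1179, 0.046]
ee_rot: [3.141, -0.004, 0.042]
contact_force: [-6.8, -0.7, 18.6]
opening: 0.0146
[0.48727371 0.11790352 0.04601514] [ 3.14147756 -0.00353877  0.04221825] [-7.15215314 -0.81403991 19.16195501] [-2.65008297e-01  1.56517716e+00 -1.47466730e-03]
```

View pics/w15.png

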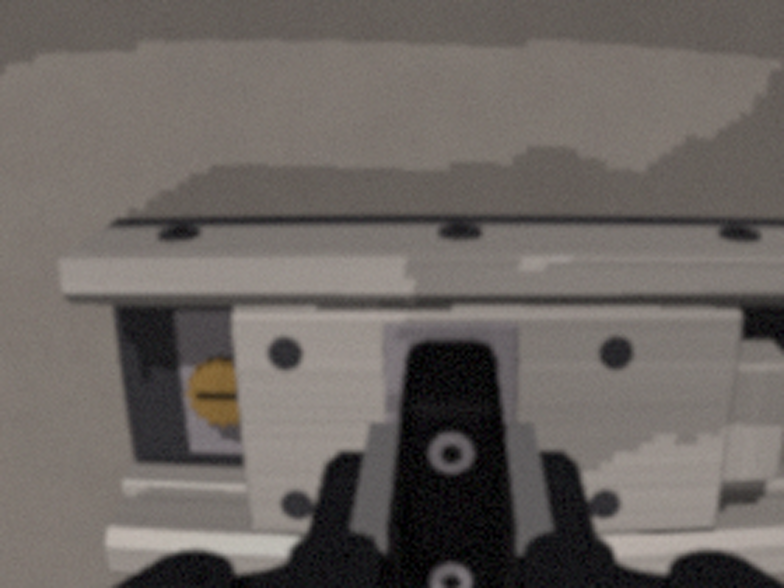

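View pics/s15.png

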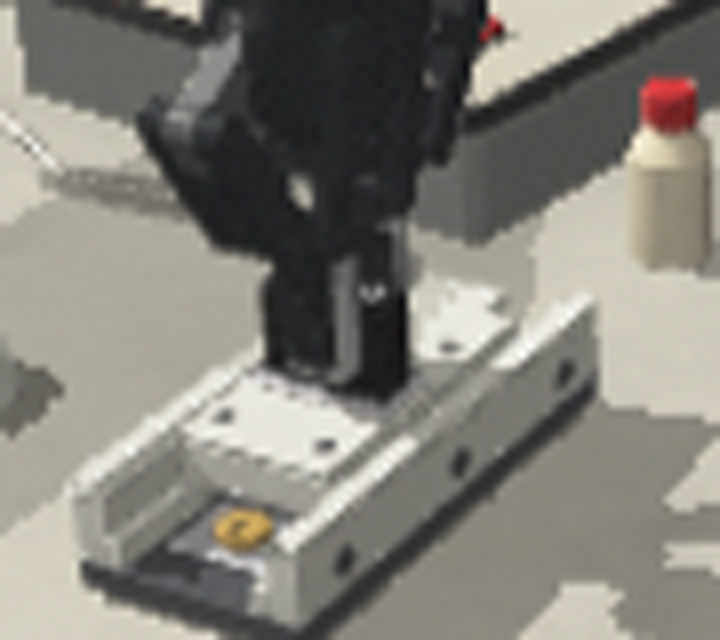

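View pics/d15.png

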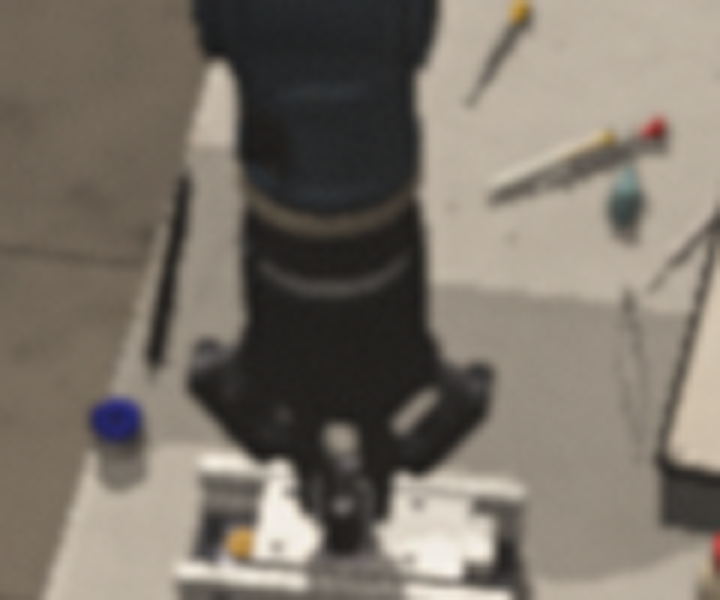

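```bash
python3 - <<'E'
from h import *
s=eyes.capture("scene"); save(s,"s16.png",(130,150,160,120),5)
s=read_state();print(s["time_s"],s["ee_pos"],s["contact_force"],s["qvel"].max())
E
```

```text
17.1833 [0.48725991 0.11790519 0.04599685] [-7.40540413 -0.99024355 18.68417239] 0.001707518664958553
```

View pics/s16.png

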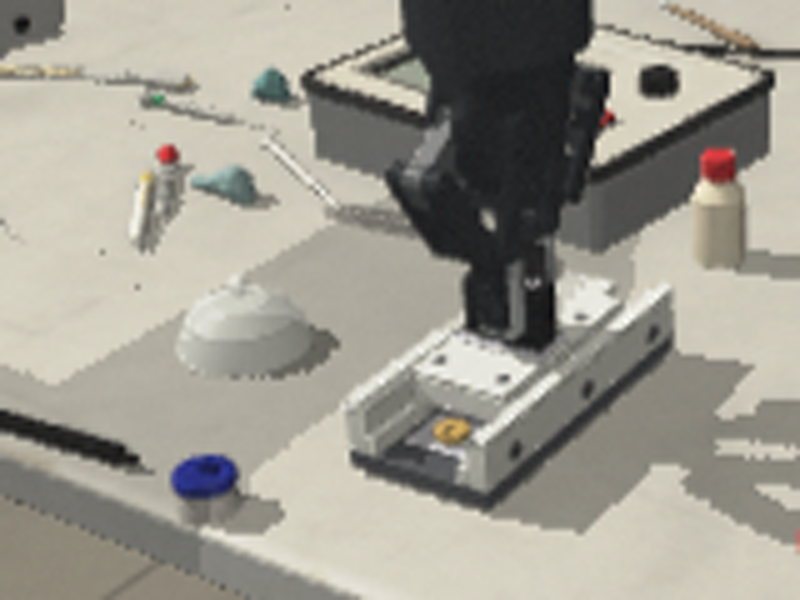

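The dome stands upright at (245,330). The cover is flush in the jig with the gripper still on its handle, and the pressing force is steady at about 19 N.

```bash
python3 -c "
from cell import manip
print(manip.job_done())"
```

```text
the job is handed in; nothing more can be done
None
```

I finished the job and handed it in with the gripper still holding the handle and pressing the cover down; no verdict was reported.

- **Dome:** I lifted it off by its knob and stood it on the bench left of the jig, near (0.47, 0.27). The last picture shows it upright.
- **Cover:** I took the aluminium cover, not the red one, and laid it between the rails with its tongue away from the robot. I drew it back until it dropped over the pin, then pressed it home.
- **Height:** the tool came to rest about 9.8 mm below where the cover rode on the pin; 10 mm was expected. It did not go lower as the push rose from about 7 N to 18 N, which means the cover is resting on the ledges.
- **Force and time:** the wrist showed about 19 N of upward reaction at the end, with the arm still. The clock read about 17 s of the 54 s allowed.

**Checks that disagreed or were not made:**
- A sideways force of about 7 N along x remained at the end; it was below 9 N throughout.
- Before the cover went in, the cameras disagreed by about 2–3 mm on its sideways position. It still went into the channel without jamming.
- I could not see the nest travel directly; I inferred it from the height and the force. The bystanders in the last picture look undisturbed. The coil block and the red oil cup were outside it, and I did not check them again after lifting the cover.

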